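# Free the cast carrier from the scanner's lip and settle it on the kinematic platform

### The arm

A 7-joint arm with a two-finger parallel gripper is mounted at the origin on the work surface. World frame = base frame: x ahead of the robot, y to its left, z up, the work surface at z = 0. Lengths are in m, angles in rad, forces in N, time in s.
With the tool pointing down it reaches from about 0.425 to 0.825 m from the base axis. Payload 3.6 kg.
Tool frame: the origin (TCP) lies on the centre line of the jaws, within the pads' length; the fingertips stand 25 mm ahead of it and the grasp point (between the pads) lies 6 mm ahead of it (tcp_to_tips is the distance from the TCP to the fingertips, in m); z points along the fingers, y is the line along which they close (so a half turn about z gives the same grasp; the last joint's range is limited). The gripper opens to 93 mm and grips with 3 to 60 N. Pads are 15 mm wide; open, the fingers measure 128 mm over their backs; the gripper's body (75 mm by 188 mm) begins 65 mm behind the grasp point.
Start: joints at [-1.24, 0.615, -0.013, 1.423, 0.008, 1.103, -0.04], TCP at [0.227, 0.609, 0.244] pointing down, gripper open.
Joint ranges: [-3.12, 3.12], [-0.3, 2.06], [-1.34, 1.32], [0.26, 2.42], [-1.36, 4.5], [0.01, 1.98], [-2.84, 2.84]. Speed limits (rad/s): [2.79, 2.79, 3.14, 3.14, 3.14, 3.14, 3.14].

### API

Orientations are given as a unit quaternion [w, x, y, z].
In Python, from rig import observe, snapshot, calibration, finish_job, trace, tcp_to_tips gives the robot as it stands.
- The arm moves only by the tool servo_tool, never from a script. Its argument "increments" is a list of rows, each a list of 3 entries, a list of its own where there are three numbers: the shift along the tool's x, y, z in units of 40 mm (1.0 is 40 mm), then the turn, a rotation vector about the tool's x, y, z in units of 5 degrees (1.0 is 5 degrees), then the finger opening in mm, from 0 to 93. A call has 1 to 8 rows; each row shifts and turns the commanded pose from where the row before left it, along the tool's axes as they then stand; what a row does not reach is not made up. A row lasts 1/8 s, in which the tool goes at most 62.5 mm and 10.7 degrees, less where a joint would pass 70% of its speed; a pose out of reach is approached as far as the arm can. A call is refused whole if a number of a shift passes 1 or a number of a turn 1, either way. A call with a gripper value outside its range is refused whole. The fingers move at their own pace and stop on an object; "newtons" is the grip in N (left out, the last holds). Time passes only in rows, so rows that do not move let the fingers close. It gives the time, the measured TCP pose, the force, the opening and the grip force at its end, in the units of the state.
- observe(): the state, without advancing time (a new reading comes with each control period).
- snapshot(name): name is "scene" or "top" or "wrist"; returns the picture (384x512x3 uint8, red, green, blue); there is no depth.
- calibration(name): a dict with "mtx" (3x3 intrinsics, pixels), "dist" ([k1, k2, p1, p2, k3] as OpenCV has them; the pictures are not rectified), "eye" and "orientation" of the camera in the world. Camera axes: x right, y up, looking along -z (the intrinsics and any distortion apply to the point x, -y, -z); pixel columns grow to the right and rows downward; lengths in m; the calibration is good to about 2 mm. A picture is of the moment at which its call begins: read the wrist's pose just before it. calibration takes no time and is no camera call; for the wrist camera it gives the pose at the moment of the call.
- finish_job(): hands the job in; it is judged then, once.
Trained networks look in the newest picture that a camera, given by its name, has taken for a name from the list of things; names that differ only in an ending like _2 or _b are one class to them, and where a whole thing is asked for, a point or a joint stands for the part that bears it (a point fixed in the world has none). Each returns a list of dicts, best first, with "score" (0 to 1); they miss things now and then, are a little off and sometimes report something else, mostly with a low value. They report only what shows in the picture. A call takes as long as a camera call. They do not tell look-alikes from the thing itself.
- trace(camera, query): "region" (384x512 bool, what is visible of it) and "rect" ([centre column, centre row, width, height] in pixels, round what is visible of it).
The state is a dict: "time": time; "joint_pos": joint angles; "qd": joint speeds; "joint_efforts": joint torques, N m; "position": TCP position; "tool_rot": TCP orientation; "force": force on the tool from outside, world axes, zero at the start; "torque": the same for the moment, N m; "grip_width": opening from 0.0 (shut) to 1.0 (fully open); "grasp_force": force on a finger pad.
Only numpy, scipy, OpenCV 4.12 (cv2) and the standard library are available. Lean on these libraries where they do the work, as an engineer would, in place of code of your own. Each camera call takes 0.05 s, during which the arm holds its last target. There are 200 camera calls.

### The job

Take the cast carrier out of the scanner: draw it forward along the bed, still standing on it, up against the orange front stops so that its rear comes out from under the blue lip without being forced against it, and only then lift it out. Set it down gently, without dropping it, on the blue platform, whose height is not known and must be felt for, so that its three ball feet settle fully into the cone, the V groove and the flat, and let go; leave everything else on the bench where it is.

Things in the scene. Friction and masses are not known exactly. Their poses are not given: they have to be found in the camera images.
- scanner: Fixed white open-frame scanner, 220 x 220 mm, 223 mm tall. Origin under its centre on the table, z up, -x its front: the carrier slides out along -x. Bed top at z = 20 mm, with aluminium side guides along the carrier (inner faces at |y| = 49 mm, tops at z = 40 mm). At the start the carrier's origin is at x = -5 to +5 mm, |y| < 2 mm here, turned less than 1 degree, its rear 20 to 30 mm under the lip.
- stop (a point): midway between the two orange front stop blocks on the scanner's bed (at |y| = 30 to 55 mm, tops at z = 40 mm), in the scanner's frame at (-88, 0, 40) mm. Their faces at x = -88 mm halt the carrier's front edge; slid fully forward its origin is at x = -33 mm and its rear edge 8 mm clear of the lip. They are rigid.
- bridge (a point): middle of the underside of the camera bridge, in the scanner's frame at (-10, 0, 183) mm: a white beam across the scanner, x = -25 to +5 mm, z = 183 to 223 mm, on posts at |y| = 91 to 109 mm. It stands over the fin so that an upright gripper does not fit: reach in below it from the front with the tool tilted, its wrist back towards the scanner's front, about 40 degrees from upright.
- lip: Blue overhanging lip at the rear of the scanner's bed; its frame is the scanner's. The overhang covers x = 50 to 105 mm, |y| < 65 mm, underside at z = 45 mm (3 mm above the carrier's plate on the bed), top at z = 51 mm.
- carrier: Loose carrier, 0.35 to 0.55 kg: aluminium plate 130 x 90 x 8 mm on three polished ball feet, with a plaster jaw cast and a red upright grip fin. Origin at the level of the feet's undersides, z up; plate x = -55 to +75, |y| < 45, z = 14 to 22 mm. Fin x = -40 to -10, |y| < 7, z = 22 to 67 mm. Cast x = 13 to 42, |y| < 34, up to z = 48 mm. It stands on the scanner's bed, its x as the scanner's.
- fin (a point): centre of the red fin's upper part, 15 mm below its top, in the carrier's frame at (-25, 0, 52) mm; the fin is 14 mm thick across the carrier's y and 30 mm long in x
- base: Fixed black foot, 155 x 110 x 18 mm (x = -69.5 to +85.5, |y| < 55), origin on the table, z up. On four columns it bears a blue platform of the same outline with cone, V groove and flat; its height is set anew each day and NOT measured: its top is locked (holds over 60 N) 30 to 60 mm above the table. Settled, the carrier has the base's x, y and directions, its origin 6 mm above the platform's top.
- foot_cone (a point): centre of the carrier's steel ball foot (14 mm across) that belongs in the cone; in the carrier's frame at (-42, 0, 7) mm
- foot_groove (a point): centre of the carrier's steel ball foot (14 mm across) that belongs in the V groove; in the carrier's frame at (58, 32, 7) mm
- foot_flat (a point): centre of the carrier's steel ball foot (14 mm across) that belongs in the flat; in the carrier's frame at (58, -32, 7) mm
- seat_cone (a point): where a ball foot's centre lies when settled in the platform's cone (six-sided brass funnel, slopes 50 degrees, mouth about 21 mm across, rim 16 mm above the platform; it draws a released foot in from about 5 mm off), with the platform at its lowest; the true place is 0 to 30 mm higher. Fixed in the base's frame at (-42, 0, 43) mm
- seat_groove (a point): where a ball foot's centre lies when settled in the platform's V groove (two steel slopes of 50 degrees, 26 mm long, about 21 mm wide at the top, pointing at the cone), with the platform at its lowest; the true place is 0 to 30 mm higher. Fixed in the base's frame at (58, 32, 43) mm
- seat_flat (a point): where a ball foot's centre lies when settled in the platform's flat (white disc 24 mm across, its top 6 mm above the platform), with the platform at its lowest; the true place is 0 to 30 mm higher. Fixed in the base's frame at (58, -32, 43) mm
- spare_cast: yellowish plaster jaw cast, 55 x 64 x 33 mm, lying loose; origin under its centre; leave it alone
- jar: amber jar with white cap, 60 mm across, 95 mm tall; origin under its centre; leave it alone
- bowl: green mixing bowl, 110 mm across, 55 mm tall; origin under its centre; leave it alone
- spatula: spatula lying flat, about 200 mm long; origin under its centre, x along it; leave it alone
- brush: brush lying flat, about 200 mm long; origin under its centre, x along it; leave it alone
- bottle: blue bottle with white cap, 64 mm across, 160 mm tall; origin under its centre; leave it alone
Things that resemble listed ones, but are neither listed nor needed, are in the scene too. Several things look just like the base: the one meant starts farthest to the robot's left. Leave any purple look-alike of the carrier alone.

How it is judged:
On the way, in this order (a step that is already met when the one before it is completed fails the run):
1. the carrier has been slid forward, clear of the lip, while still on the bed (origin beyond -28 mm in the scanner's x, raised less than 6 mm) (x of carrier in the frame of scanner below -0.028 m and z of carrier in the frame of scanner below 0.026 m), for 0.05 s.
2. the carrier is lifted clear of the scanner's bed by more than 35 mm (height (world z) of carrier above 0.055 m), for 0.05 s.
At the end, for the whole second after the job is handed in: Each of the three ball feet lies within 3 mm (seen from above) of its place in the cone, the groove and the flat; the carrier rests on the platform, is level within 0.025 rad, at rest (under 10 mm/s) and let go (horizontal distance between foot_cone and seat_cone below 0.003 m and horizontal distance between foot_groove and seat_groove below 0.003 m and horizontal distance between foot_flat and seat_flat below 0.003 m and angle between carrier's own z axis and vertical below 0.025 rad and contact force between carrier and base above 2 N and linear speed of carrier below 0.01 m/s and contact force between carrier and the fingers below 0.05 N); the robot touches nothing.
It fails at once if the carrier is forced against the lip (over 12 N) (contact force between carrier and lip above 12 N).
It fails at once if the carrier is dropped or jammed onto the platform (over 30 N) (contact force between carrier and base above 30 N).
It fails at once if a bystander is displaced by more than 30 mm (distance of any of spare_cast, jar, bowl, spatula, brush, bottle from where it was at the start of the episode above 0.03 m).
It also fails if it takes over 48 s, if anything falls off the work surface, if the arm or the gripper's body presses on something with over 40 N, if the wrist force passes 120 N, or if a joint passes its speed limit or range.

## Working session

There is one attempt and no reset: what is moved stays moved. The work goes in short steps, Python scripts to look and compute and a tool call to move; the robot and the scene stay as the last step left them, time stands still between calls to the robot, and variables do not carry over. Pictures are saved under pics/ and viewed, at most 10 in all, crops included, and the job is handed in when it is done.

Besides the shell and the picture viewer there is one more tool, called after ">>>" as name(argument=value, ...), one argument or row to a line, values as JSON. servo_tool: Moves the arm, as the interface text tells. Its arguments: {"type":"object","properties":{"increments":{"type":"array","items":{"type":"array"}},"newtons":{"type":"number"}},"required":["increments"]}

```bash
ls; mkdir -p pics; python3 - <<'E'
from rig import *
import cv2,numpy as np
s=observe();print({k:np.round(v,3) for k,v in s.items()},tcp_to_tips)
for n in ("scene","top"):
    im=snapshot(n);cv2.imwrite(f"pics/{n}0.png",im[:,:,::-1])
    c=calibration(n);print(n,c)
    for q in ("scanner","carrier","base","fin","lip"):
        print(q,[(round(float(d["score"]),2),np.round(d["rect"]).astype(int).tolist()) for d in trace(n,q)])
a=cv2.imread("pics/scene0.png");b=cv2.imread("pics/top0.png")
E
```

```text
pics
{'time': np.float64(0.0), 'joint_pos': array([-1.241,  0.616, -0.013,  1.425,  0.008,  1.103, -0.04 ]), 'qd': array([-0.001, -0.   , -0.001, -0.   ,  0.001, -0.   , -0.001]), 'joint_efforts': array([ 0.0000e+00, -4.5893e+01,  2.0900e-01, -1.6575e+01, -6.1000e-02,
        2.0000e-02,  0.0000e+00]), 'position': array([0.227, 0.608, 0.242]), 'tool_rot': array([-0.   ,  0.177,  0.984, -0.001]), 'force': array([ 0.421, -0.44 , -0.393]), 'torque': array([0.023, 0.007, 0.03 ]), 'grasp_force': np.float64(0.0), 'grip_width': np.float64(1.0)} 0.025
scene {'mtx': array([[497.43775687,   0.        , 256.86508937],
       [  0.        , 497.43775687, 188.58454382],
       [  0.        ,   0.        ,   1.        ]]), 'dist': array([0.06195537, 0.        , 0.        , 0.        , 0.        ]), 'eye': array([1.15977948, 0.93692222, 1.44388266]), 'orientation': array([0.26962921, 0.09557925, 0.33822479, 0.89653147])}
scanner [(0.92, [214, 170, 78, 85])]
carrier [(0.97, [260, 121, 29, 20]), (0.86, [211, 180, 33, 24])]
base [(0.75, [283, 159, 44, 38]), (0.28, [195, 192, 36, 31])]
fin [(0.89, [261, 122, 31, 22]), (0.68, [211, 180, 27, 24])]
lip [(0.72, [196, 190, 34, 33]), (0.55, [313, 331, 65, 32]), (0.35, [382, 292, 38, 37])]
top {'mtx': array([[458.27673458,   0.        , 245.91920121],
       [  0.        , 458.27673458, 201.25939388],
       [  0.        ,   0.        ,   1.        ]]), 'dist': array([-0.07988834,  0.        ,  0.        ,  0.        ,  0.        ]), 'eye': array([ 0.4208321 , -0.02543114,  1.64840746]), 'orientation': array([ 0.7144466 ,  0.02947177, -0.03179088, -0.69834576])}
scanner [(0.96, [303, 189, 78, 67])]
carrier [(0.94, [302, 188, 29, 31]), (0.75, [356, 290, 39, 43]), (0.36, [240, 255, 18, 23])]
base [(0.84, [290, 272, 39, 50]), (0.66, [189, 193, 39, 44])]
fin [(0.9, [301, 187, 30, 33])]
lip [(0.67, [299, 167, 37, 19]), (0.6, [247, 137, 15, 18]), (0.43, [189, 193, 32, 46])]
```

```bash
python3 - <<'E'
import cv2,numpy as np
b=cv2.imread("pics/top0.png");a=cv2.imread("pics/scene0.png")
cv2.imwrite("pics/t1.png",cv2.resize(b[90:380,110:460],None,fx=2.2,fy=2.05,interpolation=3))
cv2.imwrite("pics/s1.png",cv2.resize(a[60:380,120:470],None,fx=2.2,fy=1.87,interpolation=3))
E
```

```text
(no output)
```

View pics/t1.png

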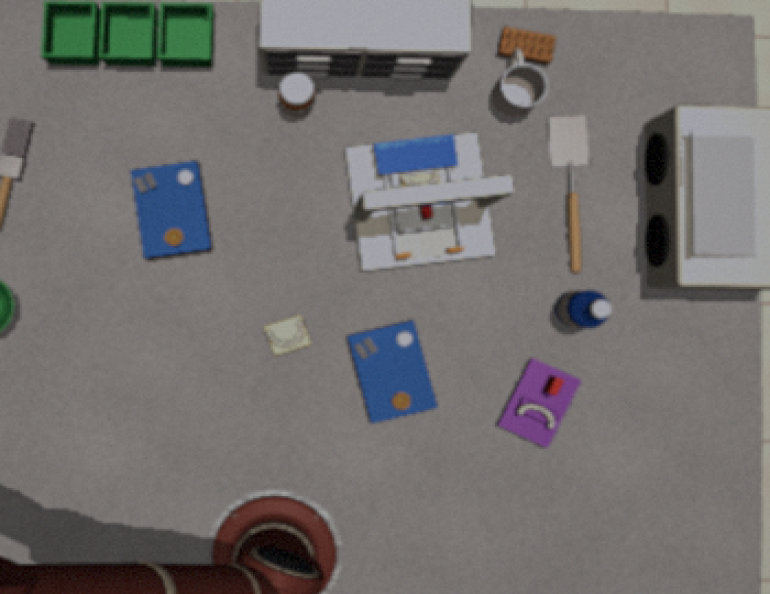

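View pics/s1.png

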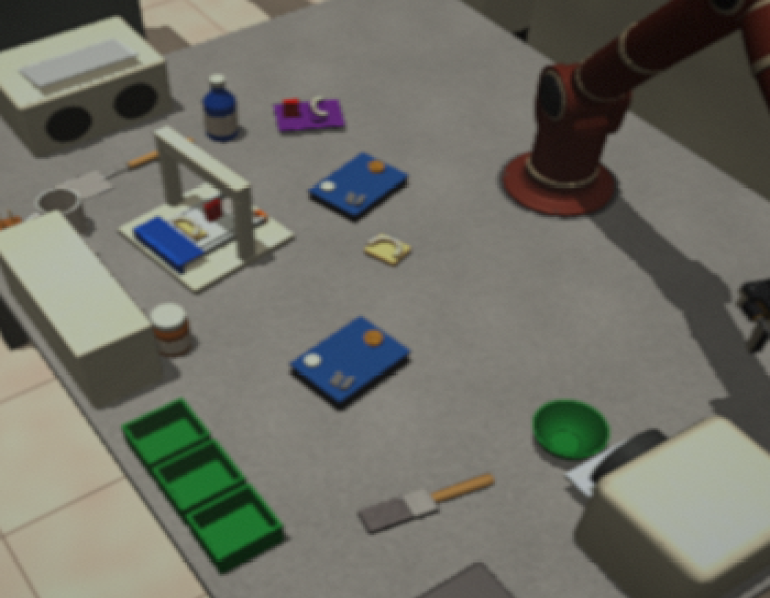

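The top view shows two blue platforms: one at crop (172,210), original about (188,192), and one at crop (392,370), original about (288,271). Image left is +y, the robot's left, so the base meant is the first. The scanner is at crop (425,200) with its front stops towards the robot. The carrier's red fin is at crop (427,211). The purple look-alike at crop (540,400) is to be left alone.

```bash
cat > h.py <<'E'
import numpy as np,cv2
from scipy.spatial.transform import Rotation as R
from scipy.optimize import least_squares
def quat(q): return R.from_quat(np.r_[q[1:],q[0]])
def proj(c,P):
    p=quat(c["orientation"]).inv().apply(np.atleast_2d(P)-c["eye"])*[1,-1,-1]
    return cv2.projectPoints(p.reshape(-1,1,3),np.zeros(3),np.zeros(3),c["mtx"],c["dist"])[0].reshape(-1,2)
def pose(x,P): # x,y,yaw
    return R.from_euler('z',x[2]).apply(P)+[x[0],x[1],0]
def back(c,uv,z):
    u=cv2.undistortPoints(np.array([[uv]],float),c["mtx"],c["dist"])[0,0]
    d=quat(c["orientation"]).apply([u[0],-u[1],-1]);return c["eye"]+d*(z-c["eye"][2])/d[2]
def blobs(im,roi,lo,hi,amin=4):
    x0,y0,x1,y1=roi;h=cv2.cvtColor(im[y0:y1,x0:x1],cv2.COLOR_BGR2HSV)
    m=cv2.inRange(h,np.array(lo),np.array(hi));n,l,s,c=cv2.connectedComponentsWithStats(m)
    return [(int(s[i,4]),np.round(c[i]+[x0,y0],1).tolist(),(s[i,:4]+[x0,y0,0,0]).tolist()) for i in range(1,n) if s[i,4]>=amin]
E
python3 - <<'E'
from h import *
t=cv2.imread("pics/top0.png");s=cv2.imread("pics/scene0.png")
T=(165,160,210,222);S=(245,225,312,282)   # base
print("T orange",blobs(t,T,(5,90,60),(25,255,255)),"white",blobs(t,T,(0,0,120),(180,70,255)),"blue",blobs(t,T,(100,110,50),(130,255,255),50))
print("S orange",blobs(s,S,(5,90,60),(25,255,255)),"white",blobs(s,S,(0,0,120),(180,70,255)),"blue",blobs(s,S,(100,110,50),(130,255,255),50))
T=(262,150,340,226);S=(170,130,258,220)
for n,im,roi in(("T",t,T),("S",s,S)):
    print(n,"orange",blobs(im,roi,(5,90,60),(25,255,255)),"red",blobs(im,roi,(170,120,50),(180,255,255))+blobs(im,roi,(0,120,50),(4,255,255)),"blue",blobs(im,roi,(100,110,50),(130,255,255),50))
E
```

```text
T orange [(43, [188.5, 205.1], [185, 202, 8, 8])] white [(1175, [186.4, 188.3], [165, 160, 45, 62]), (42, [193.8, 176.1], [191, 173, 7, 7])] blue [(1125, [187.9, 192.6], [170, 169, 36, 47])]
S orange [(50, [289.4, 240.3], [286, 237, 8, 8])] white [(2074, [277.3, 252.0], [245, 225, 67, 57]), (43, [261.5, 251.9], [258, 249, 8, 7])] blue [(1056, [278.9, 251.9], [253, 230, 53, 45])]
T orange [(14, [316.2, 211.3], [313, 210, 7, 3]), (14, [292.9, 214.2], [290, 213, 7, 3])] red [(4, [303.2, 190.8], [302, 190, 3, 2]), (18, [303.7, 193.6], [302, 191, 4, 6])] blue [(532, [298.4, 165.1], [280, 156, 38, 19])]
S orange [(58, [184.9, 145.0], [178, 141, 14, 9]), (18, [237.8, 173.7], [235, 172, 6, 5]), (6, [201.7, 178.2], [200, 178, 5, 2]), (9, [210.0, 185.9], [208, 185, 5, 3])] red [(59, [216.5, 171.2], [213, 166, 7, 11])] blue [(423, [195.9, 189.4], [181, 176, 31, 29])]
```

```bash
python3 - <<'E'
from h import *
from rig import calibration
cT,cS=calibration("top"),calibration("scene")
def fB(x):
    P=pose(x,np.array([[-42,0,x[3]*1000+14],[58,-32,x[3]*1000+6]])/1e3)
    return np.r_[(proj(cT,P)-[[188.5,205.1],[193.8,176.1]]).ravel(),(proj(cS,P)-[[289.4,240.3],[261.5,251.9]]).ravel()]
r=least_squares(fB,[.45,.19,0,.045]);print("base x,y,yaw,h",r.x.round(4),r.fun.round(1))
def fC(x):
    d=x[3]
    P=pose(x,np.array([[d,-42.5e-3,.04],[d,42.5e-3,.04],[.0775,0,.051]]))
    return np.r_[(proj(cT,P)-[[316.2,211.3],[292.9,214.2],[298.4,165.1]]).ravel(),(proj(cS,P[2:])-[[195.9,189.4]]).ravel()]
r2=least_squares(fC,[.5,-.2,0,-.093]);print("scanner",r2.x.round(4),r2.fun.round(1))
# fin top centre through the scene cam
p=proj(cS,pose(r2.x,np.array([[-.025,0,.02+.052]])));print("fin pred S",p, "meas [216.5 171.2]")
E
```

```text
base x,y,yaw,h [0.5835 0.1772 0.158  0.043 ] [ 0.  -0.3  0.5 -0.3  0.5 -0.3  0.3  0.4]
scanner [ 0.6172 -0.2231  0.1446 -0.0934] [ 0.3 -0.  -0.3  0.   0.1 -0.5  0.5 -0.2]
fin pred S [[217.62033478 171.87039174]] meas [216.5 171.2]
```

```bash
cat >> h.py <<'E'
SC=[.6172,-.2231,.1446]; BA=[.5835,.1772,.158]
def toolR(yaw,tilt): # columns: tool axes; tilt about tool y, wrist back to the front
    X=np.array([np.cos(yaw),np.sin(yaw),0]);Y=np.array([-np.sin(yaw),np.cos(yaw),0]);Z=np.array([0,0,-1.])
    return R.from_matrix(np.c_[-X,Y,Z])*R.from_euler('y',-tilt,degrees=True)
def plan(p0,R0,p1,R1,n,show=True):
    rows=[];dv=(R0.inv()*R1).as_rotvec()
    p,Rc=np.array(p0,float),R0
    for i in range(n):
        q=np.array(p0)+(np.array(p1)-p0)*(i+1)/n
        Rn=R0*R.from_rotvec(dv*(i+1)/n)
        rows.append([(Rc.inv().apply(q-p)/.04).round(2).tolist(),np.round(np.degrees((Rc.inv()*Rn).as_rotvec())/5,2).tolist()])
        p,Rc=q,Rn
    if show:
        for r in rows: print(r)
    return rows
E
python3 - <<'E'
from h import *
from rig import *
s=observe();R0=quat(s["tool_rot"]);c=calibration("wrist")
off=R0.inv().apply(c["eye"]-s["position"]);rel=R0.inv()*quat(c["orientation"])
print("cam off",off.round(4),"\n",rel.as_matrix().round(3),c["mtx"],c["dist"])
def wc(p,Rt): q=(Rt*rel).as_quat(); return dict(c,eye=np.array(p)+Rt.apply(off),orientation=np.r_[q[3],q[:3]])
B=pose(BA,np.array([[-42,0,57],[58,-32,49],[58,32,53]])/1e3)
Sc=pose(SC,np.array([[-88,-42,40],[-88,42,40],[-25,0,87],[50,-65,51],[50,65,51]])/1e3)
for p,t in(((.5,.17,.3),0),((.45,.17,.3),10),((.4,.17,.25),30)):
    print(p,t,proj(wc(p,toolR(.15,t)),B).round().tolist())
for p,t in(((.42,-.25,.2),40),((.42,-.25,.25),30),((.4,-.255,.25),40)):
    print(p,t,proj(wc(p,toolR(.145,t)),Sc).round().tolist())
print(s["position"])
plan(s["position"],R0,(.45,.17,.3),toolR(.15,10),13)
E
```

```text
cam off [ 7.710e-02 -1.000e-04 -1.412e-01] 
 [[-0.    0.96  0.28]
 [ 1.   -0.    0.  ]
 [ 0.    0.28 -0.96]] [[321.25933978   0.         261.25974368]
 [  0.         321.25933978 191.07676631]
 [  0.           0.           1.        ]] [-0.0553736  0.         0.         0.         0.       ]
(0.5, 0.17, 0.3) 0 [[257.0, 196.0], [235.0, 265.0], [281.0, 266.0]]
(0.45, 0.17, 0.3) 10 [[251.0, 198.0], [231.0, 256.0], [275.0, 258.0]]
(0.4, 0.17, 0.25) 30 [[245.0, 185.0], [226.0, 229.0], [270.0, 231.0]]
(0.42, -0.25, 0.2) 40 [[220.0, 156.0], [300.0, 156.0], [260.0, 224.0], [213.0, 226.0], [307.0, 226.0]]
(0.42, -0.25, 0.25) 30 [[225.0, 157.0], [295.0, 157.0], [260.0, 221.0], [216.0, 234.0], [304.0, 234.0]]
(0.4, -0.255, 0.25) 40 [[227.0, 135.0], [297.0, 135.0], [262.0, 197.0], [219.0, 203.0], [304.0, 203.0]]
[0.22700863 0.60903716 0.24367204]
[[-0.7, -0.64, -0.11], [-0.04, -0.15, -0.45]]
[[-0.67, -0.67, -0.1], [-0.04, -0.15, -0.45]]
[[-0.65, -0.69, -0.1], [-0.04, -0.15, -0.45]]
[[-0.62, -0.72, -0.09], [-0.04, -0.15, -0.45]]
[[-0.59, -0.74, -0.08], [-0.04, -0.15, -0.45]]
[[-0.57, -0.76, -0.08], [-0.04, -0.15, -0.45]]
[[-0.54, -0.78, -0.07], [-0.04, -0.15, -0.45]]
[[-0.51, -0.8, -0.07], [-0.04, -0.15, -0.45]]
[[-0.48, -0.82, -0.07], [-0.04, -0.15, -0.45]]
[[-0.44, -0.84, -0.06], [-0.04, -0.15, -0.45]]
[[-0.41, -0.86, -0.06], [-0.04, -0.15, -0.45]]
[[-0.38, -0.87, -0.06], [-0.04, -0.15, -0.45]]
[[-0.35, -0.89, -0.06], [-0.04, -0.15, -0.45]]
```

>>> servo_tool(
  increments=[
    [[-0.7, -0.64, 0.1], [-0.04, -0.15, -0.45], 93],
    [[-0.67, -0.67, 0.1], [-0.04, -0.15, -0.45], 93],
    [[-0.65, -0.69, 0.1], [-0.04, -0.15, -0.45], 93],
    [[-0.62, -0.72, 0.1], [-0.04, -0.15, -0.45], 93],
    [[-0.59, -0.74, 0.1], [-0.04, -0.15, -0.45], 93],
    [[-0.57, -0.76, 0.1], [-0.04, -0.15, -0.45], 93],
    [[-0.54, -0.78, 0.1], [-0.04, -0.15, -0.45], 93],
    [[-0.51, -0.8, 0.1], [-0.04, -0.15, -0.45], 93],
  ],
)

```text
time: 1.6
position: [0.3683, 0.3385, 0.2186]
tool_rot: [0.054, 0.02, 0.998, 0.005]
force: [0.7, 0.4, -0.1]
grip_width: 0.999
grasp_force: 0.0
```

>>> servo_tool(
  increments=[
    [[-0.48, -0.82, 0.1], [-0.04, -0.15, -0.45], 93],
    [[-0.44, -0.84, 0.1], [-0.04, -0.15, -0.45], 93],
    [[-0.41, -0.86, 0.1], [-0.04, -0.15, -0.45], 93],
    [[-0.38, -0.87, 0.1], [-0.04, -0.15, -0.45], 93],
    [[-0.35, -0.89, 0.1], [-0.04, -0.15, -0.45], 93],
    [[0, 0, 0], [0, 0, 0], 93],
    [[0, 0, 0], [0, 0, 0], 93],
  ],
)

```text
time: 2.48
position: [0.4584, 0.1721, 0.2082]
tool_rot: [0.087, -0.077, 0.993, 0.008]
force: [-0.7, -0.5, -0.5]
grip_width: 0.999
grasp_force: 0.0
```

```bash
python3 - <<'E'
from h import *
from rig import *
s=observe();c=calibration("wrist");im=snapshot("wrist")[:,:,::-1].copy();cv2.imwrite("pics/w1.png",im)
np.save("w1.npy",c,allow_pickle=True)
print(s["time"],s["position"].round(3),s["joint_pos"].round(2),np.abs(s["qd"]).max())
B=pose(BA,np.array([[-42,0,57],[58,-32,49],[58,32,53]])/1e3);print(proj(c,B).round(1).tolist())
print("orange",blobs(im,(0,0,512,384),(5,90,60),(25,255,255),40));print("white",blobs(im,(150,100,400,384),(0,0,130),(180,60,255),40))
E
```

```text
2.475 [0.458 0.172 0.208] [-0.37  0.35 -0.08  2.05  0.14  0.58  1.17] 0.02389264237598858
[[247.5, 231.9], [222.9, 298.5], [276.7, 300.9]]
orange [(61, [44.4, 3.6], [33, 0, 27, 13]), (860, [99.1, 31.2], [53, 0, 68, 66]), (255, [54.0, 35.8], [47, 15, 21, 43]), (593, [248.0, 227.3], [234, 214, 28, 27]), (297, [477.3, 252.9], [464, 243, 26, 18]), (1065, [67.3, 309.3], [54, 278, 36, 62]), (1065, [455.2, 309.0], [434, 278, 36, 62]), (6118, [383.5, 371.5], [232, 351, 280, 33])]
white [(28792, [279.1, 183.6], [150, 100, 250, 194]), (412, [283.5, 108.4], [240, 105, 83, 7]), (56, [224.3, 291.8], [216, 290, 18, 4]), (9615, [260.7, 348.0], [150, 327, 250, 57])]
```

View pics/w1.png

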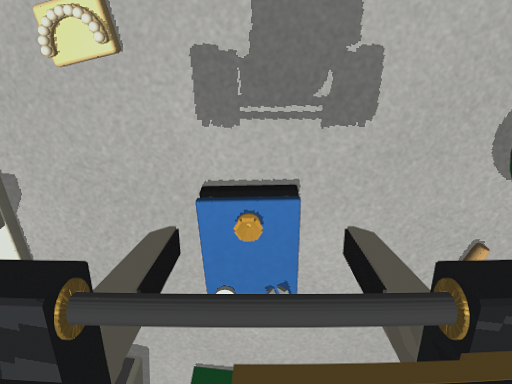

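The wrist view shows the leftmost platform, with its cone at (248,227) and front edge at row ~199, from column 197 to 300. The disc and groove are just hidden behind the gripper bar at row ~290. I'll combine this with the other two views.

```bash
python3 - <<'E'
from h import *
from rig import calibration
cT,cS=calibration("top"),calibration("scene");c=np.load("w1.npy",allow_pickle=True).item()
im=cv2.imread("pics/w1.png");m=cv2.inRange(cv2.cvtColor(im,cv2.COLOR_BGR2HSV),np.array((100,110,50)),np.array((130,255,255)))
L={}
for r in (205,220,240,255,270,285):
    k=np.flatnonzero(m[r,150:340])+150;L[r]=(k[0]-.5,k[-1]+.5)
F={q:np.flatnonzero(m[:260,q])[0]-.5 for q in(205,225,275,292)}
print(L,F)
def edge(x,h,a,b,pts):   # signed distance of pixels to projected edge line
    P=proj(c,pose(x,np.array([[*a,h],[*b,h]])));d=(P[1]-P[0])/np.linalg.norm(P[1]-P[0]);n=np.array([-d[1],d[0]])
    return (np.array(pts)-P[0])@n
def f(x):
    h=x[3]
    cone=np.array([[-.042,0,h+.014],[.058,-.032,h+.006]]);P=pose(x,cone)
    e=np.r_[(proj(cT,P)-[[188.5,205.1],[193.8,176.1]]).ravel()*2,(proj(cS,P)-[[289.4,240.3],[261.5,251.9]]).ravel()*2,
      (proj(c,P[:1])-[248,227.3]).ravel(),
      edge(x,h,(-.0695,-.055),(.0855,-.055),[(L[r][0],r) for r in L if r<285])*.7,
      edge(x,h,(-.0695,.055),(.0855,.055),[(L[r][1],r) for r in L if r<285])*.7,
      edge(x,h,(-.0695,-.055),(-.0695,.055),[(q,F[q]) for q in F])*.7]
    return e
r=least_squares(f,BA+[.043],loss="soft_l1",f_scale=1.);print(r.x.round(4),f(r.x).round(1))
E
```

```text
{205: (np.float64(195.5), np.float64(299.5)), 220: (np.float64(197.5), np.float64(299.5)), 240: (np.float64(200.5), np.float64(298.5)), 255: (np.float64(201.5), np.float64(297.5)), 270: (np.float64(203.5), np.float64(297.5)), 285: (np.float64(205.5), np.float64(296.5))} {205: np.float64(196.5), 225: np.float64(196.5), 275: np.float64(195.5), 292: np.float64(195.5)}
[0.581  0.1774 0.17   0.0373] [ 0.6  1.1  0.8  1.   1.8  0.5  2.   2.4 -0.3 -0.4 -0.  -0.1 -0.5  0.1
  0.   0.3 -0.2 -0.2  0.1 -0.4 -0.9 -0.7 -0.9 -0.7]
```

```bash
sed -i 's/BA=.*/BA=[.581,.1774,.170]/' h.py; python3 - <<'E'
from h import *
from rig import *
s=observe();plan(s["position"],quat(s["tool_rot"]),(.43,.172,.20),toolR(.15,32),5)
E
```

```text
[[0.14, 0.02, 0.02], [0.01, -0.88, 0.01]]
[[0.15, 0.02, 0.01], [0.01, -0.88, 0.01]]
[[0.15, 0.02, -0.01], [0.01, -0.88, 0.01]]
[[0.14, 0.02, -0.02], [0.01, -0.88, 0.01]]
[[0.14, 0.02, -0.03], [0.01, -0.88, 0.01]]
```

>>> servo_tool(
  increments=[
    [[0.14, 0.02, 0.02], [0, -0.88, 0], 93],
    [[0.15, 0.02, 0.01], [0, -0.88, 0], 93],
    [[0.15, 0.02, 0], [0, -0.88, 0], 93],
    [[0.15, 0.02, 0], [0, -0.88, 0], 93],
    [[0.14, 0.02, 0], [0, -0.88, 0], 93],
    [[0, 0, 0], [0, 0, 0], 93],
    [[0, 0, 0], [0, 0, 0], 93],
  ],
)

```text
time: 3.4
position: [0.4376, 0.1714, 0.2043]
tool_rot: [0.249, -0.074, 0.966, 0.016]
force: [0.8, 0.6, 0.1]
grip_width: 1.002
grasp_force: 0.0
```

```bash
python3 - <<'E'
from h import *
from rig import *
s=observe();c=calibration("wrist");im=snapshot("wrist")[:,:,::-1].copy();cv2.imwrite("pics/w2.png",im)
np.save("w2.npy",c,allow_pickle=True)
print(s["time"],s["position"].round(3),s["joint_pos"].round(2))
B=pose(BA,np.array([[-42,0,51],[58,-32,43],[58,32,47]])/1e3);print(proj(c,B).round(1).tolist())
cv2.imwrite("pics/w2c.png",cv2.resize(im[140:300,170:340],None,fx=3.5,fy=3.5,interpolation=0))
print("orange",blobs(im,(180,140,330,300),(5,90,60),(25,255,255),40));print("white",blobs(im,(200,200,300,292),(0,0,130),(180,60,255),20))
E
```

```text
3.4 [0.438 0.171 0.204] [-0.89  0.3   0.46  2.36  0.78  0.05  0.47]
[[246.8, 188.3], [226.1, 239.3], [275.8, 241.6]]
orange [(564, [247.1, 187.8], [233, 175, 29, 26])]
white [(4455, [250.8, 262.7], [200, 200, 100, 92]), (168, [226.6, 242.0], [218, 237, 18, 11])]
```

View pics/w2c.png

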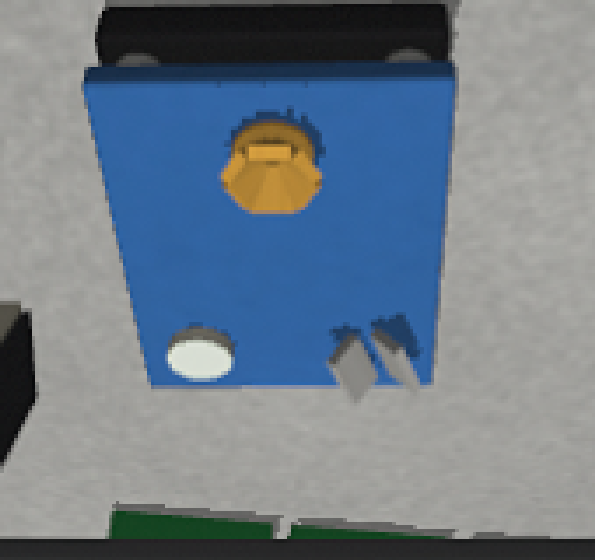

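The crop confirms the platform: cone rim centre near (247.4,190.5), disc top (227.1,241.4), groove blades near (276,244), and four clear platform corners. It fits the base meant, the leftmost one. Refining with these points.

```bash
python3 - <<'E'
from h import *
from rig import *
c=np.load("w2.npy",allow_pickle=True).item()
uv=np.array([[195.1,163.4],[299.4,163.4],[213.4,250.6],[293.4,249.7],[227.1,241.4],[247.4,190.5]])-.5*0
def f(x):
    h=x[3];P=np.array([[-.0695,-.055,h],[-.0695,.055,h],[.0855,-.055,h],[.0855,.055,h],[.058,-.032,h+.006],[-.042,0,h+.016]])
    return ((proj(c,pose(x,P))-uv)).ravel()
r=least_squares(f,BA+[.04],loss="soft_l1");print(r.x.round(4),f(r.x).round(1))
s=observe();R0=quat(s["tool_rot"])
rel=R0.inv()*quat(c["orientation"])
# next: view pose before the scanner
plan(s["position"],R0,(.425,-.24,.25),toolR(.145,25),12)
E
```

```text
[0.5873 0.1793 0.1736 0.0354] [-0.8  0.6  0.7 -0.7 -0.2 -0.9 -0.6 -0.5  0.4 -0.   0.3  2.4]
[[0.09, -0.84, -0.15], [-0.0, 0.06, 0.01]]
[[0.09, -0.84, -0.15], [-0.0, 0.06, 0.01]]
[[0.09, -0.84, -0.15], [-0.0, 0.06, 0.01]]
[[0.09, -0.84, -0.15], [-0.0, 0.06, 0.01]]
[[0.09, -0.84, -0.15], [-0.0, 0.06, 0.01]]
[[0.09, -0.84, -0.15], [-0.0, 0.06, 0.01]]
[[0.09, -0.84, -0.15], [-0.0, 0.06, 0.01]]
[[0.09, -0.84, -0.15], [-0.0, 0.06, 0.01]]
[[0.09, -0.84, -0.15], [-0.0, 0.06, 0.01]]
[[0.1, -0.84, -0.15], [-0.0, 0.06, 0.01]]
[[0.1, -0.84, -0.15], [-0.0, 0.06, 0.01]]
[[0.1, -0.84, -0.15], [-0.0, 0.06, 0.01]]
```

```bash
python3 - <<'E'
from h import *
from rig import *
cT,cS=calibration("top"),calibration("scene");c1=np.load("w1.npy",allow_pickle=True).item();c2=np.load("w2.npy",allow_pickle=True).item()
def sh(c,d): return dict(c,eye=c["eye"]+d)
def f(x):
    h=x[3];d=x[4:13].reshape(3,3)
    q=lambda p:pose(x,np.array(p))
    C=[-.042,0,h+.015];D=[.058,-.032,h+.006];K=[[-.0695,-.055,h],[-.0695,.055,h],[.0855,-.055,h],[.0855,.055,h]]
    return np.r_[(proj(sh(cT,d[0]),q([C,D]))-[[188.5,205.1],[193.8,176.1]]).ravel()/.4,
     (proj(sh(cS,d[1]),q([C,D]))-[[289.4,240.3],[261.5,251.9]]).ravel()/.4,
     (proj(sh(c1,d[2]),q([C]+K[:2]))-[[248,228.3],[195.2,196.3],[299.7,195.3]]).ravel()/.8,
     (proj(sh(c2,d[2]),q(K+[D,[-.042,0,h+.016]]))-np.array([[194.8,163],[299.,163],[213.,250.2],[293.,249.3],[226.6,241],[246.7,190.5]])).ravel()/.8,
     x[4:13]/.0015]
r=least_squares(f,np.r_[BA,.037,np.zeros(9)]);J=np.linalg.inv(r.jac.T@r.jac)
print(r.x[:4].round(4),"sd",np.sqrt(np.diag(J))[:4].round(4));print((r.x[4:]*1e3).round(1));print(f(r.x)[:-9].round(1))
E
```

```text
[0.5821 0.1772 0.1721 0.0399] sd [0.001  0.001  0.0041 0.0015]
[-0.3 -0.7 -0.1 -0.9  1.5 -0.4  1.2 -0.8  0.5]
[ 0.1  0.2  0.3 -0.   0.4 -1.2  0.5  1.7  0.2  0.3 -0.6  3.2  1.6  2.5
 -3.  -1.7  2.1 -3.3 -1.3 -1.  -0.1 -0.4 -0.1 -0.1  0.5  1. ]
```

>>> servo_tool(
  increments=[
    [[0.09, -0.84, -0.15], [0, 0.06, 0.01], 93],
    [[0.09, -0.84, -0.15], [0, 0.06, 0.01], 93],
    [[0.09, -0.84, -0.15], [0, 0.06, 0.01], 93],
    [[0.09, -0.84, -0.15], [0, 0.06, 0.01], 93],
    [[0.09, -0.84, -0.15], [0, 0.06, 0.01], 93],
    [[0.09, -0.84, -0.15], [0, 0.06, 0.01], 93],
    [[0.09, -0.84, -0.15], [0, 0.06, 0.01], 93],
    [[0.09, -0.84, -0.15], [0, 0.06, 0.01], 93],
  ],
)

```text
time: 4.45
position: [0.432, -0.0703, 0.2294]
tool_rot: [0.229, -0.07, 0.971, 0.015]
force: [1.2, -0.0, -0.5]
grip_width: 1.001
grasp_force: 0.0
```

>>> servo_tool(
  increments=[
    [[0.09, -0.84, -0.15], [0, 0.06, 0.01], 93],
    [[0.1, -0.84, -0.15], [0, 0.06, 0.01], 93],
    [[0.1, -0.84, -0.15], [0, 0.06, 0.01], 93],
    [[0.1, -0.84, -0.15], [0, 0.06, 0.01], 93],
    [[0, 0, 0], [0, 0, 0], 93],
    [[0, 0, 0], [0, 0, 0], 93],
  ],
)

```text
time: 5.2
position: [0.4265, -0.2047, 0.2439]
tool_rot: [0.218, -0.069, 0.973, 0.015]
force: [-0.4, -0.2, -0.3]
grip_width: 1.002
grasp_force: 0.0
```

```bash
python3 - <<'E'
from h import *
from rig import *
s=observe();c=calibration("wrist");im=snapshot("wrist")[:,:,::-1].copy();cv2.imwrite("pics/w3.png",im)
np.save("w3.npy",c,allow_pickle=True)
print(s["time"],s["position"].round(3),s["tool_rot"].round(3),s["joint_pos"].round(2))
P=pose(SC,np.array([[-88,-42,40],[-88,42,40],[-25,0,87]])/1e3);print(proj(c,P).round(1).tolist())
cv2.imwrite("pics/w3c.png",cv2.resize(im[110:300,160:360],None,fx=3,fy=3,interpolation=0))
A=(160,110,360,300)
print("orange",blobs(im,A,(5,90,60),(25,255,255),30),"red",blobs(im,A,(170,120,50),(180,255,255),20)+blobs(im,A,(0,120,50),(4,255,255),20))
E
```

```text
5.2 [ 0.427 -0.205  0.244] [ 0.218 -0.069  0.973  0.015] [ 1.41  0.43 -1.14  2.17  0.43  0.42  1.74]
[[187.5, 168.2], [259.2, 168.1], [224.0, 234.4]]
orange [(329, [186.7, 159.9], [174, 153, 25, 15]), (339, [258.6, 159.5], [248, 152, 22, 16]), (125, [211.9, 237.4], [205, 231, 18, 17]), (244, [240.6, 237.1], [228, 230, 24, 20]), (135, [334.1, 275.3], [322, 272, 27, 9])] red [(513, [224.1, 222.2], [217, 202, 15, 42])]
```

View pics/w3c.png

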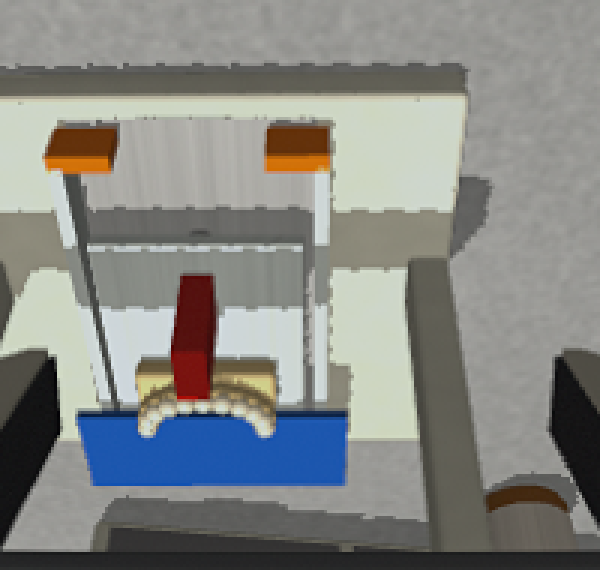

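The crop shows the orange stops with face edges at original row ~166. The lip's front edge is at row ~246, columns 185 to 276. The red fin's top runs from row ~226 to ~242 at column ~224.

```bash
sed -i 's/BA=.*/BA=[.5821,.1772,.172]/' h.py; python3 - <<'E'
from h import *
from rig import *
cT,cS=calibration("top"),calibration("scene");c=np.load("w3.npy",allow_pickle=True).item()
sh=lambda c,d:dict(c,eye=c["eye"]+d)
U=np.array([[174.5,166.2],[198.2,166.5],[248.2,166.8],[269.5,166.5],[185.5,246.2],[275.8,246.2],[190.5,271.5],[274.8,271.5],[217,226.2],[231,226.2],[218,242.2],[229.8,242.2]])
def f(x):
    d=x[5:14].reshape(3,3);a,b=x[3:5]
    S=np.array([[-88,-55,40],[-88,-30,40],[-88,30,40],[-88,55,40],[50,-65,51],[50,65,51],[105,-65,51],[105,65,51]])/1e3
    Fn=np.array([[-40,-7,87],[-40,7,87],[-10,-7,87],[-10,7,87]])/1e3+[a,b,0]
    P3=pose(x,np.array([[-.0934,-.0425,.04],[-.0934,.0425,.04],[.0775,0,.051]]))
    return np.r_[(proj(sh(c,d[2]),pose(x,np.r_[S,Fn]))-U).ravel()/.8,(proj(sh(cT,d[0]),P3)-[[316.2,211.3],[292.9,214.2],[298.4,165.1]]).ravel()/.6,
      (proj(sh(cS,d[1]),P3[2:])-[[195.9,189.4]]).ravel()/.6,(np.r_[a,b])/.004,x[5:]/.0015]
r=least_squares(f,np.r_[SC,0,0,np.zeros(9)]);J=np.linalg.inv(r.jac.T@r.jac)
x=r.x;print(x[:5].round(4),np.sqrt(np.diag(J))[:5].round(4),(x[5:]*1e3).round(1));print((f(x)[:24]*.8).round(1))
fin=pose(x,np.array([[-.025+x[3],x[4],.072]]))[0];print("fin",fin.round(4))
s=observe();p0,R0=s["position"],quat(s["tool_rot"])
Rt=toolR(x[2],40);zt=Rt.apply([0,0,1]);g=fin-.006*zt
print("grasp tcp",g.round(4))
pre=g-.09*zt;print("pre",pre.round(4));plan(p0,R0,pre,Rt,6)
E
```

```text
[ 6.165e-01 -2.236e-01  1.452e-01  3.300e-03  3.000e-04] [0.0012 0.0011 0.0039 0.0009 0.0006] [-0.1 -0.4  0.1 -0.8  0.1  0.2  0.8  0.3  1.4]
[ 1.4  0.2 -1.1 -0.2  0.1 -0.6  0.3 -0.4 -0.6  1.9 -0.2  2.   0.2 -1.1
 -0.1 -0.9 -0.1 -0.3 -2.1 -0.3  1.3  0.2  0.9  0.2]
fin [ 0.595  -0.2264  0.072 ]
grasp tcp [ 0.5911 -0.227   0.0766]
pre [ 0.5339 -0.2354  0.1455]
[[-0.21, -0.19, 0.55], [-0.01, -0.49, -0.0]]
[[-0.18, -0.19, 0.56], [-0.01, -0.49, -0.0]]
[[-0.16, -0.19, 0.57], [-0.01, -0.49, -0.0]]
[[-0.14, -0.19, 0.57], [-0.01, -0.49, -0.0]]
[[-0.11, -0.19, 0.58], [-0.01, -0.49, -0.0]]
[[-0.09, -0.19, 0.58], [-0.01, -0.49, -0.0]]
```

>>> servo_tool(
  increments=[
    [[-0.21, -0.19, 0.55], [0, -0.49, 0], 60],
    [[-0.18, -0.19, 0.56], [0, -0.49, 0], 60],
    [[-0.16, -0.19, 0.57], [0, -0.49, 0], 60],
    [[-0.14, -0.19, 0.57], [0, -0.49, 0], 60],
    [[-0.11, -0.19, 0.58], [0, -0.49, 0], 60],
    [[-0.09, -0.19, 0.58], [0, -0.49, 0], 60],
    [[0, 0, 0], [0, 0, 0], 60],
    [[0, 0, 0], [0, 0, 0], 60],
  ],
)

```text
time: 6.25
position: [0.5222, -0.2385, 0.1696]
tool_rot: [0.317, -0.07, 0.945, 0.027]
force: [0.2, 0.7, -0.7]
grip_width: 0.648
grasp_force: 0.0
```

```bash
sed -i 's/SC=\[[^]]*\]/SC=[.6165,-.2236,.1452]/' h.py; python3 - <<'E'
from h import *
from rig import *
s=observe();p0,R0=s["position"],quat(s["tool_rot"]);print(s["time"],p0.round(4),s["joint_pos"].round(2))
Rt=toolR(.1452,40);print("err deg",np.degrees((R0.inv()*Rt).as_rotvec()).round(2))
plan(p0,R0,[.5911,-.227,.0766],Rt,4)
E
```

```text
6.25 [ 0.5222 -0.2385  0.1696] [ 1.13  0.63 -0.79  2.15  1.16  0.02  1.13]
err deg [ 0.52 -2.91 -0.01]
[[0.0, 0.0, 0.73], [0.03, -0.15, -0.0]]
[[0.01, 0.0, 0.73], [0.03, -0.15, -0.0]]
[[0.02, 0.01, 0.73], [0.03, -0.15, -0.0]]
[[0.03, 0.01, 0.73], [0.03, -0.15, -0.0]]
```

>>> servo_tool(
  increments=[
    [[0.01, 0, 0.6], [0.03, -0.1, 0], 60],
    [[0.01, 0, 0.6], [0.03, -0.1, 0], 60],
    [[0.01, 0, 0.5], [0.03, 0, 0], 60],
    [[0, 0, 0.4], [0, 0, 0], 60],
    [[0, 0, 0], [0, 0, 0], 60],
    [[0, 0, 0], [0, 0, 0], 60],
  ],
)

```text
time: 7.0
position: [0.5578, -0.2345, 0.119]
tool_rot: [0.313, -0.072, 0.947, 0.029]
force: [0.3, 0.3, 0.3]
grip_width: 0.648
grasp_force: 0.0
```

```bash
python3 - <<'E'
from h import *
from rig import *
s=observe();p0,R0=s["position"],quat(s["tool_rot"]);print(s["time"],p0.round(4),s["joint_pos"].round(2))
Rt=toolR(.1452,38);print("err deg",np.degrees((R0.inv()*Rt).as_rotvec()).round(2))
fin=np.array([.595,-.2264,.072])
plan(p0,R0,fin-.006*Rt.apply([0,0,1]),Rt,2)
c=calibration("wrist");im=snapshot("wrist")[:,:,::-1].copy();cv2.imwrite("pics/w4.png",im)
E
```

```text
7.0 [ 0.5578 -0.2345  0.119 ] [ 1.16  0.85 -0.98  2.1   1.86  0.26  0.5 ]
err deg [ 0.81 -1.37  0.09]
[[-0.03, 0.02, 0.68], [0.08, -0.14, 0.01]]
[[-0.02, 0.03, 0.68], [0.08, -0.14, 0.01]]
```

View pics/w4.png

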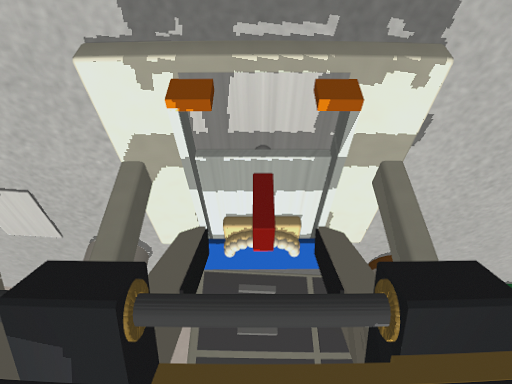

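The view shows the fin (column 263) centred between the open fingers. Going in the rest of the way.

>>> servo_tool(
  increments=[
    [[-0.02, 0.01, 0.35], [0.05, -0.1, 0], 60],
    [[-0.01, 0.01, 0.35], [0.05, -0.1, 0], 60],
    [[-0.01, 0.01, 0.35], [0.05, -0.05, 0], 60],
    [[-0.01, 0.01, 0.31], [0, 0, 0], 60],
    [[0, 0, 0], [0, 0, 0], 60],
    [[0, 0, 0], [0, 0, 0], 60],
  ],
)

```text
time: 7.8
position: [0.592, -0.2279, 0.0768]
tool_rot: [0.324, -0.069, 0.943, 0.024]
force: [0.0, 0.6, -0.2]
grip_width: 0.648
grasp_force: 0.0
```

```bash
cat > st.py <<'E'
from h import *
from rig import *
s=observe();p0,R0=s["position"],quat(s["tool_rot"]);print(s["time"],p0.round(4),s["joint_pos"].round(2),"F",s["force"].round(1),"T",s["torque"].round(2),"w",round(float(s["grip_width"])*93,1))
E
python3 - <<'E'
from st import *
Rt=toolR(.1452,38);print("err deg",np.degrees((R0.inv()*Rt).as_rotvec()).round(2))
plan(p0,R0,np.array([.595,-.2264,.072])-.006*Rt.apply([0,0,1]),Rt,1)
E
```

```text
7.8 [ 0.592  -0.2279  0.0768] [ 1.13  1.01 -1.05  2.07  2.05  0.43  0.38] F [ 0.   0.6 -0.2] T [0.02 0.59 0.04] w 60.2
err deg [ 0.04 -0.1   0.08]
[[0.01, 0.03, -0.01], [0.01, -0.02, 0.02]]
```

>>> servo_tool(
  increments=[
    [[0, 0.03, 0], [0, 0, 0], 10],
    [[0, 0, 0], [0, 0, 0], 5],
    [[0, 0, 0], [0, 0, 0], 0],
    [[0, 0, 0], [0, 0, 0], 0],
    [[0, 0, 0], [0, 0, 0], 0],
    [[0, 0, 0], [0, 0, 0], 0],
  ],
  newtons=58,
)

```text
time: 8.55
position: [0.5919, -0.2269, 0.0763]
tool_rot: [0.324, -0.069, 0.943, 0.024]
force: [-1.0, 0.1, 1.2]
grip_width: 0.151
grasp_force: 58.0
```

```bash
python3 - <<'E'
from st import *
d=pose([0,0,.1452],np.array([[-.036,0,0]]))[0]
plan(p0,R0,p0+d,R0,3)
E
```

```text
8.55 [ 0.5919 -0.2269  0.0763] [ 1.13  1.01 -1.05  2.07  2.05  0.43  0.37] F [-1.   0.1  1.2] T [-0.14  0.57 -0.02] w 14.1
[[0.24, 0.0, -0.18], [0.0, 0.0, 0.0]]
[[0.24, 0.0, -0.18], [0.0, 0.0, 0.0]]
[[0.24, 0.0, -0.18], [0.0, 0.0, 0.0]]
```

>>> servo_tool(
  increments=[
    [[0.12, 0, -0.09], [0, 0, 0], 0],
    [[0.16, 0, -0.12], [0, 0, 0], 0],
    [[0.16, 0, -0.12], [0, 0, 0], 0],
    [[0.12, 0, -0.09], [0, 0, 0], 0],
    [[0.06, 0, -0.045], [0, 0, 0], 0],
    [[0, 0, 0], [0, 0, 0], 0],
  ],
)

```text
time: 9.3
position: [0.5609, -0.2312, 0.0762]
tool_rot: [0.324, -0.069, 0.943, 0.024]
force: [-2.2, -0.8, 4.8]
grip_width: 0.145
grasp_force: 58.0
```

```bash
python3 - <<'E'
from st import *
u=pose([0,0,.1452],np.eye(3));print("scanner-frame move mm",(u@(p0-[.5919,-.2269,.0763])*1e3).round(1),(u@s["force"]).round(1),np.degrees((R0.inv()*toolR(.1452,38)).as_rotvec()).round(2))
E
```

```text
9.3 [ 0.5609 -0.2312  0.0762] [ 1.2   1.02 -1.08  2.14  2.1   0.45  0.35] F [-2.2 -0.8  4.8] T [-0.04  0.38  0.01] w 13.5
scanner-frame move mm [-31.3   0.2  -0.1] [-2.3 -0.5  4.8] [ 0.04 -0.09  0.05]
```

>>> servo_tool(
  increments=[
    [[0.04, 0, -0.03], [0, 0, 0], 0],
    [[0.04, 0, -0.03], [0, 0, 0], 0],
    [[0, 0, 0], [0, 0, 0], 0],
  ],
)

```text
time: 9.68
position: [0.5575, -0.2317, 0.0761]
tool_rot: [0.324, -0.069, 0.943, 0.024]
force: [-0.8, -1.3, 5.4]
grip_width: 0.147
grasp_force: 58.0
```

>>> servo_tool(
  increments=[
    [[0.03, 0, -0.02], [0, 0, 0], 0],
    [[0, 0, 0], [0, 0, 0], 0],
  ],
)

```text
time: 9.93
position: [0.5562, -0.2318, 0.0761]
tool_rot: [0.324, -0.069, 0.943, 0.024]
force: [-0.8, -0.1, 5.5]
grip_width: 0.149
grasp_force: 58.0
```

```bash
python3 - <<'E'
from st import *
u=pose([0,0,.1452],np.eye(3));print("scanner-frame move mm",(u@(p0-[.5919,-.2269,.0763])*1e3).round(1),(u@s["force"]).round(1),np.degrees((R0.inv()*toolR(.1452,38)).as_rotvec()).round(2))
E
```

```text
9.925 [ 0.5562 -0.2318  0.0761] [ 1.21  1.02 -1.09  2.15  2.11  0.46  0.34] F [-0.8 -0.1  5.5] T [ 0.02 -0.09 -0.03] w 13.8
scanner-frame move mm [-36.1   0.3  -0.2] [-0.8  0.   5.5] [ 0.06 -0.05  0.08]
```

>>> servo_tool(
  increments=[
    [[0.03, 0, -0.02], [0, 0, 0], 0],
    [[0, 0, 0], [0, 0, 0], 0],
  ],
)

```text
time: 10.18
position: [0.5556, -0.2319, 0.0762]
tool_rot: [0.325, -0.07, 0.943, 0.024]
force: [4.3, 0.6, 2.2]
grip_width: 0.148
grasp_force: 58.0
```

>>> servo_tool(
  increments=[
    [[0.03, 0, -0.02], [0, 0, 0], 0],
    [[0, 0, 0], [0, 0, 0], 0],
  ],
)

```text
time: 10.42
position: [0.5554, -0.2319, 0.0763]
tool_rot: [0.326, -0.07, 0.943, 0.024]
force: [9.9, 1.7, -3.5]
grip_width: 0.144
grasp_force: 58.0
```

```bash
python3 - <<'E'
from st import *
d=pose([0,0,.1452],np.array([[.0015,0,0]]))[0]
plan(p0,R0,p0+d,R0,1);plan(p0,R0,p0+[0,0,.06],R0,6)
E
```

```text
10.425 [ 0.5554 -0.2319  0.0763] [ 1.21  1.02 -1.09  2.15  2.11  0.46  0.34] F [ 9.9  1.7 -3.5] T [ 0.25 -1.    0.03] w 13.4
[[-0.03, -0.0, 0.02], [0.0, 0.0, 0.0]]
[[-0.15, 0.0, -0.2], [0.0, 0.0, 0.0]]
[[-0.15, 0.0, -0.2], [0.0, 0.0, 0.0]]
[[-0.15, 0.0, -0.2], [0.0, 0.0, 0.0]]
[[-0.15, 0.0, -0.2], [0.0, 0.0, 0.0]]
[[-0.15, 0.0, -0.2], [0.0, 0.0, 0.0]]
[[-0.15, 0.0, -0.2], [0.0, 0.0, 0.0]]
```

>>> servo_tool(
  increments=[
    [[-0.04, 0, 0.03], [0, 0, 0], 0],
    [[0, 0, 0], [0, 0, 0], 0],
    [[-0.05, 0, -0.06], [0, 0, 0], 0],
    [[-0.1, 0, -0.13], [0, 0, 0], 0],
    [[-0.15, 0, -0.2], [0, 0, 0], 0],
    [[0, 0, 0], [0, 0, 0], 0],
  ],
)

```text
time: 11.18
position: [0.553, -0.2327, 0.0939]
tool_rot: [0.322, -0.069, 0.944, 0.023]
force: [0.4, -0.7, -3.1]
grip_width: 0.149
grasp_force: 58.0
```

```bash
python3 - <<'E'
from st import *
c=calibration("wrist");im=snapshot("wrist")[:,:,::-1].copy();cv2.imwrite("pics/w5.png",im)
np.save("w5.npy",c,allow_pickle=True)
E
```

```text
11.175 [ 0.553  -0.2327  0.0939] [ 1.21  0.96 -1.07  2.14  2.05  0.41  0.37] F [ 0.4 -0.7 -3.1] T [-0.2   1.23  0.01] w 13.8
```

View pics/w5.png

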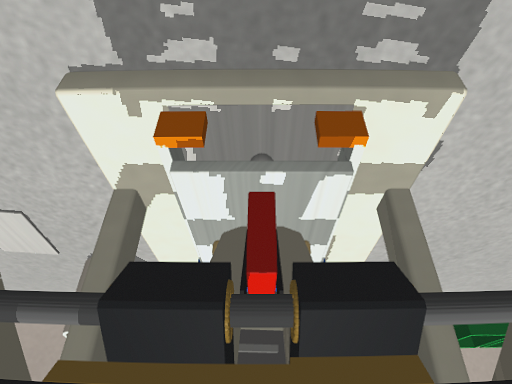

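The carrier is off the bed, with the fin held between the fingers and the plate's front edge near rows 160–170, columns 170–352. Lifting further, then checking sag.

>>> servo_tool(
  increments=[
    [[-0.15, 0, -0.2], [0, 0, 0], 0],
    [[-0.15, 0, -0.2], [0, 0, 0], 0],
    [[-0.15, 0, -0.2], [0, 0, 0], 0],
    [[-0.12, 0, -0.15], [0, 0, 0], 0],
    [[0, 0, 0], [0, 0, 0], 0],
    [[0, 0, 0], [0, 0, 0], 0],
  ],
)

```text
time: 11.98
position: [0.5542, -0.2323, 0.1325]
tool_rot: [0.324, -0.069, 0.943, 0.024]
force: [0.6, -1.0, -4.3]
grip_width: 0.15
grasp_force: 58.0
```

```bash
cat >> h.py <<'E'
# carrier in tool, from the stop contact: origin at scanner (-33,.3,20) mm, level, TCP then:
pc=np.array([.5554,-.2319,.0763]);Rc0=quat([.325,-.0695,.943,.024])
T_off=Rc0.inv().apply(pose(SC,np.array([[-.033,.0003,.02]]))[0]-pc);T_rot=Rc0.inv()*R.from_euler('z',SC[2])
E
python3 - <<'E'
from st import *
c=calibration("wrist");im=snapshot("wrist")[:,:,::-1].copy();cv2.imwrite("pics/w6.png",im);np.save("w6.npy",c,allow_pickle=True)
print("nominal off",T_off.round(4),"off wrt fin grasp")
for sag in (0,3,6):
    Rk=R0*T_rot*R.from_euler('y',sag,degrees=True)
    g=p0+R0.apply([0,0,.006]);o=g-Rk.apply((R0*T_rot).inv().apply(g-p0-R0.apply(T_off)))
    print(sag,proj(c,o+Rk.apply(np.array([[-55,-45,22],[-55,45,22],[-55,-45,14],[-40,-7,22],[-40,-7,67],[-40,7,67]])/1e3)).round(1).tolist())
cv2.imwrite("pics/w6c.png",cv2.resize(im[130:300,150:370],None,fx=3.5,fy=3.5,interpolation=0))
E
```

```text
11.975 [ 0.5542 -0.2323  0.1325] [ 1.19  0.84 -1.03  2.12  1.91  0.29  0.44] F [ 0.6 -1.  -4.3] T [-0.13  1.31 -0.  ] w 14.0
nominal off [ 0.0121 -0.0004  0.062 ] off wrt fin grasp
0 [[169.1, 173.5], [354.0, 173.8], [171.8, 161.1], [248.1, 191.6], [245.7, 274.3], [277.3, 274.4]]
3 [[167.8, 174.2], [355.3, 174.5], [170.4, 161.0], [248.0, 191.2], [245.7, 276.7], [277.3, 276.7]]
6 [[166.5, 175.1], [356.6, 175.4], [168.9, 161.2], [247.8, 190.9], [245.7, 279.0], [277.3, 279.0]]
```

View pics/w6c.png

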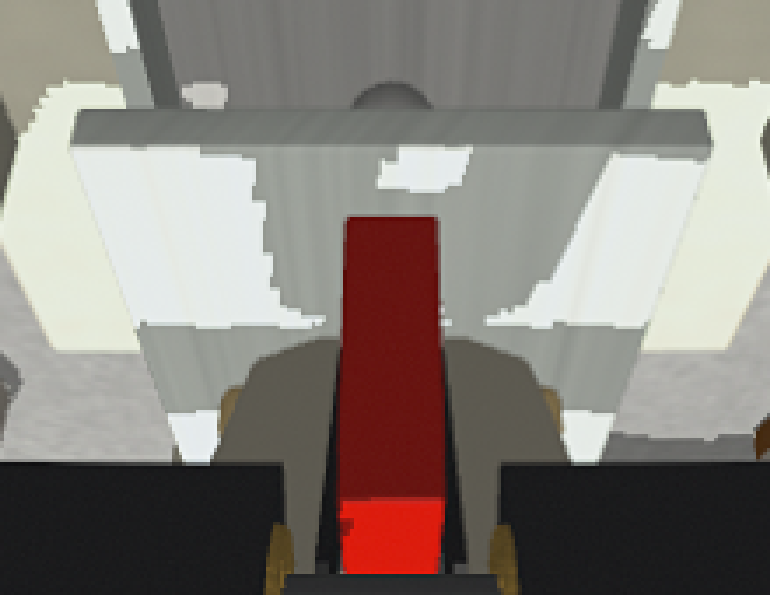

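The plate corners (170,171) and (353,171), the fin base (249,192) and the fin top (247,272) all sit within ~2 px of the no-sag prediction, so the carrier hangs level. Now drawing it forward out from under the bridge.

```bash
python3 - <<'E'
from st import *
d=pose([0,0,.1452],np.array([[-.075,0,-.012]]))[0]
plan(p0,R0,p0+d,R0,5)
E
```

```text
12.025 [ 0.5541 -0.2322  0.1323] [ 1.19  0.84 -1.03  2.12  1.91  0.29  0.44] F [-0.3 -0.1 -4.8] T [-0.15  1.25 -0.  ] w 14.1
[[0.33, 0.0, -0.18], [0.0, 0.0, 0.0]]
[[0.33, 0.0, -0.18], [0.0, 0.0, 0.0]]
[[0.33, 0.0, -0.18], [0.0, 0.0, 0.0]]
[[0.33, 0.0, -0.18], [0.0, 0.0, 0.0]]
[[0.33, 0.0, -0.18], [0.0, 0.0, 0.0]]
```

>>> servo_tool(
  increments=[
    [[0.17, 0, -0.09], [0, 0, 0], 0],
    [[0.33, 0, -0.18], [0, 0, 0], 0],
    [[0.33, 0, -0.18], [0, 0, 0], 0],
    [[0.33, 0, -0.18], [0, 0, 0], 0],
    [[0.33, 0, -0.18], [0, 0, 0], 0],
    [[0.16, 0, -0.09], [0, 0, 0], 0],
    [[0, 0, 0], [0, 0, 0], 0],
  ],
)

```text
time: 12.9
position: [0.4805, -0.2433, 0.1205]
tool_rot: [0.324, -0.069, 0.943, 0.024]
force: [0.7, -0.4, -3.9]
grip_width: 0.149
grasp_force: 58.0
```

```bash
python3 - <<'E'
from st import *
print(np.degrees((R0.inv()*toolR(.1452,38)).as_rotvec()).round(2))
u=pose([0,0,.1452],np.eye(3));o=p0+R0.apply(T_off);print("carrier in scanner",u@(o-[*SC[:2],0]))
E
```

```text
12.9 [ 0.4805 -0.2433  0.1205] [ 1.37  0.88 -1.13  2.27  2.06  0.35  0.38] F [ 0.7 -0.4 -3.9] T [-0.16  1.25 -0.01] w 13.8
[ 0.05 -0.12  0.  ]
carrier in scanner [-0.10886687 -0.00018855  0.06416501]
```

```bash
python3 - <<'E'
from st import *
cT=calibration("top")
for uv in((275,257),(305,300),(290,272)): print(uv,back(cT,uv,.05).round(3))
d=pose([0,0,.1452],np.array([[0,.17,.022]]))[0]
plan(p0,R0,p0+d,R0,6)
E
```

```text
12.9 [ 0.4805 -0.2433  0.1205] [ 1.37  0.88 -1.13  2.27  2.06  0.35  0.38] F [ 0.7 -0.4 -3.9] T [-0.16  1.25 -0.01] w 13.8
(275, 257) [ 0.368 -0.134  0.05 ]
(305, 300) [ 0.222 -0.241  0.05 ]
(290, 272) [ 0.317 -0.187  0.05 ]
[[-0.06, 0.71, -0.07], [0.0, 0.0, 0.0]]
[[-0.06, 0.71, -0.07], [0.0, 0.0, 0.0]]
[[-0.06, 0.71, -0.07], [0.0, 0.0, 0.0]]
[[-0.06, 0.71, -0.07], [0.0, 0.0, 0.0]]
[[-0.06, 0.71, -0.07], [0.0, 0.0, 0.0]]
[[-0.06, 0.71, -0.07], [0.0, 0.0, 0.0]]
```

>>> servo_tool(
  increments=[
    [[-0.06, 0.3, -0.07], [0, 0, 0], 0],
    [[-0.06, 0.6, -0.07], [0, 0, 0], 0],
    [[-0.06, 0.7, -0.07], [0, 0, 0], 0],
    [[-0.06, 0.7, -0.07], [0, 0, 0], 0],
    [[-0.06, 0.7, -0.07], [0, 0, 0], 0],
    [[-0.06, 0.7, -0.07], [0, 0, 0], 0],
    [[0, 0.5, 0], [0, 0, 0], 0],
    [[0, 0, 0], [0, 0, 0], 0],
  ],
)

```text
time: 13.9
position: [0.4817, -0.089, 0.1528]
tool_rot: [0.31, -0.068, 0.948, 0.029]
force: [-13.0, -2.2, -2.8]
grip_width: 0.147
grasp_force: 57.9
```

```bash
cat >> h.py <<'E'
def tcp_for(o,yaw): # TCP pose for a level carrier origin o, yaw
    Rt=R.from_euler('z',yaw)*T_rot.inv(); return np.array(o)-Rt.apply(T_off),Rt
E
python3 - <<'E'
from st import *
print(np.degrees((R0.inv()*toolR(.1452,38)).as_rotvec()).round(2))
u=pose([0,0,.1452],np.eye(3));o=p0+R0.apply(T_off);print("carrier in scanner",(u@(o-[*SC[:2],0])).round(3))
p1,R1=tcp_for([BA[0],BA[1],.09],BA[2]);print(p1.round(4))
plan(p0,R0,p1,R1,8)
E
```

```text
13.9 [ 0.4817 -0.089   0.1528] [ 1.11  0.83 -1.34  2.42  2.01  0.68  0.01] F [-13.   -2.2  -2.8] T [-0.56  3.86 -0.45] w 13.6
[ 0.64 -1.73 -0.38]
carrier in scanner [-0.087  0.153  0.096]
[0.5538 0.1726 0.1463]
[[-0.26, 0.78, 0.23], [-0.01, -0.04, -0.04]]
[[-0.26, 0.77, 0.23], [-0.01, -0.04, -0.04]]
[[-0.26, 0.77, 0.23], [-0.01, -0.04, -0.04]]
[[-0.26, 0.77, 0.23], [-0.01, -0.04, -0.04]]
[[-0.27, 0.77, 0.23], [-0.01, -0.04, -0.04]]
[[-0.27, 0.77, 0.23], [-0.01, -0.04, -0.04]]
[[-0.27, 0.77, 0.24], [-0.01, -0.04, -0.04]]
[[-0.27, 0.77, 0.24], [-0.01, -0.04, -0.04]]
```

>>> servo_tool(
  increments=[
    [[0, 0.4, 0], [0, 0, 0], 0],
    [[0, 0.2, 0], [0, 0, 0], 0],
    [[0, 0, 0], [0, 0, 0], 0],
  ],
)

```text
time: 14.28
position: [0.4869, -0.0659, 0.1578]
tool_rot: [0.31, -0.073, 0.947, 0.031]
force: [-0.4, -0.8, -4.2]
grip_width: 0.147
grasp_force: 57.8
```

```bash
python3 - <<'E'
from st import *
print(np.degrees((R0.inv()*toolR(.1452,38)).as_rotvec()).round(2))
u=pose([0,0,.1452],np.eye(3));o=p0+R0.apply(T_off);print("carrier in scanner",(u@(o-[*SC[:2],0])).round(3))
im=snapshot("scene")[:,:,::-1];cv2.imwrite("pics/s2.png",cv2.resize(im[70:300,150:400],None,fx=2.6,fy=2.6,interpolation=3))
E
```

```text
14.275 [ 0.4869 -0.0659  0.1578] [ 1.05  0.82 -1.34  2.42  2.    0.69 -0.03] F [-0.4 -0.8 -4.2] T [-0.25  1.2   0.01] w 13.7
[ 1.06 -1.65  0.18]
carrier in scanner [-0.078  0.175  0.101]
```

View pics/s2.png

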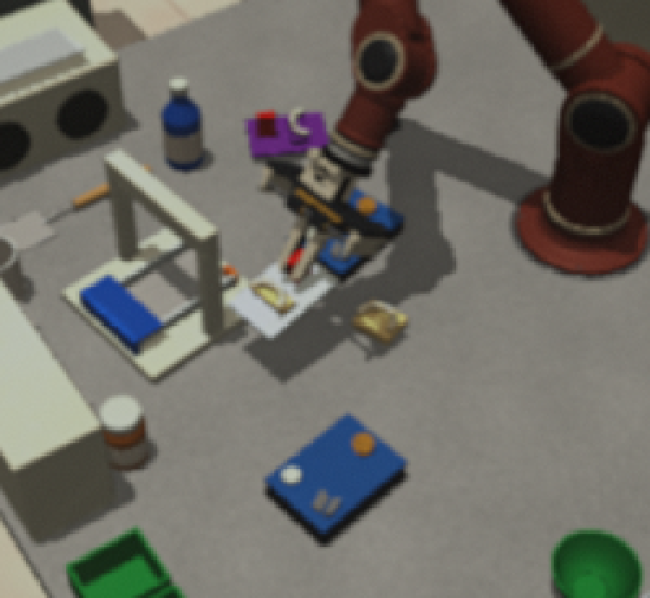

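The scene view shows the carrier clear of the left post and held level by the fin at crop (295,258), with the spare cast untouched at (380,320). It rubbed the post briefly. Moving on towards the base, and I'll recheck the hold afterwards.

```bash
python3 - <<'E'
from st import *
p1,R1=tcp_for([BA[0],BA[1],.10],BA[2])
plan(p0,R0,p1,R1,8)
E
```

```text
14.325 [ 0.4868 -0.0664  0.1577] [ 1.05  0.82 -1.34  2.42  2.    0.69 -0.03] F [ 0.3 -0.7 -4.1] T [-0.18  1.24 -0.1 ] w 13.5
[[-0.25, 0.7, 0.2], [0.0, -0.04, -0.03]]
[[-0.25, 0.7, 0.2], [0.0, -0.04, -0.03]]
[[-0.26, 0.7, 0.2], [0.0, -0.04, -0.03]]
[[-0.26, 0.7, 0.21], [0.0, -0.04, -0.03]]
[[-0.26, 0.7, 0.21], [0.0, -0.04, -0.03]]
[[-0.26, 0.7, 0.21], [0.0, -0.04, -0.03]]
[[-0.26, 0.7, 0.21], [0.0, -0.04, -0.03]]
[[-0.26, 0.7, 0.21], [0.0, -0.04, -0.03]]
```

>>> servo_tool(
  increments=[
    [[-0.25, 0.35, 0.2], [0, -0.04, -0.03], 0],
    [[-0.25, 0.7, 0.2], [0, -0.04, -0.03], 0],
    [[-0.26, 0.7, 0.2], [0, -0.04, -0.03], 0],
    [[-0.26, 0.7, 0.2], [0, -0.04, -0.03], 0],
  ],
)

```text
time: 14.82
position: [0.5225, 0.0389, 0.1571]
tool_rot: [0.317, -0.077, 0.945, 0.03]
force: [0.2, 0.1, -4.4]
grip_width: 0.149
grasp_force: 57.8
```

```bash
python3 - <<'E'
from st import *
p1,R1=tcp_for([BA[0],BA[1],.10],BA[2])
plan(p0,R0,p1,R1,6)
E
```

```text
14.825 [0.5225 0.0389 0.1571] [ 0.72  0.84 -1.33  2.38  1.97  0.88 -0.22] F [ 0.2  0.1 -4.4] T [-0.21  1.22  0.01] w 13.8
[[-0.17, 0.53, 0.14], [0.0, -0.03, -0.02]]
[[-0.17, 0.53, 0.14], [0.0, -0.03, -0.02]]
[[-0.17, 0.53, 0.14], [0.0, -0.03, -0.02]]
[[-0.17, 0.53, 0.14], [0.0, -0.03, -0.02]]
[[-0.17, 0.53, 0.14], [0.0, -0.03, -0.02]]
[[-0.17, 0.53, 0.14], [0.0, -0.03, -0.02]]
```

>>> servo_tool(
  increments=[
    [[-0.17, 0.53, 0.14], [0, -0.03, -0.02], 0],
    [[-0.17, 0.53, 0.14], [0, -0.03, -0.02], 0],
    [[-0.17, 0.53, 0.14], [0, -0.03, -0.02], 0],
    [[-0.17, 0.53, 0.14], [0, -0.03, -0.02], 0],
    [[-0.17, 0.53, 0.14], [0, -0.03, -0.02], 0],
    [[-0.17, 0.53, 0.14], [0, -0.03, -0.02], 0],
    [[0, 0, 0], [0, 0, 0], 0],
    [[0, 0, 0], [0, 0, 0], 0],
  ],
)

```text
time: 15.82
position: [0.5529, 0.1711, 0.1552]
tool_rot: [0.324, -0.081, 0.942, 0.028]
force: [0.3, -0.7, -3.7]
grip_width: 0.147
grasp_force: 57.8
```

```bash
python3 - <<'E'
from st import *
p1,R1=tcp_for([BA[0],BA[1],.10],BA[2])
plan(p0,R0,p1,R1,1);print(np.degrees((R0.inv()*R1).as_rotvec()).round(2))
c=calibration("wrist");im=snapshot("wrist")[:,:,::-1].copy();cv2.imwrite("pics/w7.png",im);np.save("w7.npy",c,allow_pickle=True)
cv2.imwrite("pics/w7c.png",cv2.resize(im[130:300,150:370],None,fx=3.5,fy=3.5,interpolation=0))
E
```

```text
15.825 [0.5529 0.1711 0.1552] [ 0.36  0.88 -1.28  2.25  1.91  1.05 -0.34] F [ 0.3 -0.7 -3.7] T [-0.24  1.3  -0.09] w 13.7
[[-0.04, 0.03, -0.0], [-0.01, -0.02, -0.02]]
[-0.07 -0.08 -0.08]
```

View pics/w7c.png

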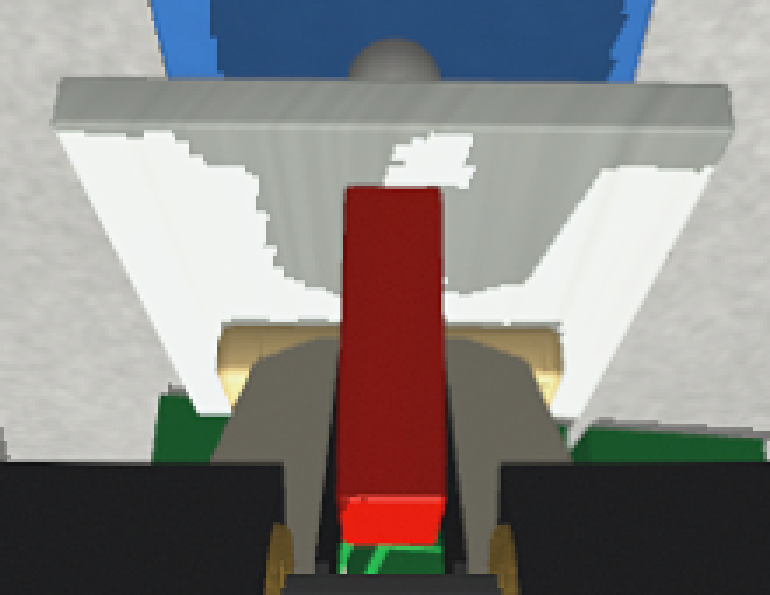

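The view shows the carrier has pitched in the grip from the rub: the plate's front edge rose (crop rows 128 against 145 before) and the fin base moved from row 216 to 187. I'll fit its pose in the hand from both pictures.

```bash
python3 - <<'E'
from st import *
obj=np.array([[-55,-45,22],[-55,45,22],[-55,-45,14],[-55,45,14],[-40,-7,22],[-40,7,22],[-40,-7,67],[-40,7,67],[-10,-7,67],[-10,7,67]])/1e3
k6=np.array([[72,146],[712,148],[80,110],[707,111],[347,216],[437,217],[340,498],[445,499]],float)
k7=np.array([[53,128],[733,130],[62,78],[728,86],[346,187],[441,188],[339,496],[445,496],[343,545],[440,545]],float)
res=[]
for k,f in((k6,"w6.npy"),(k7,"w7.npy")):
    c=np.load(f,allow_pickle=True).item();uv=k/3.5+[150,130]-.36
    # tool pose from camera (fixed mount)
    R_cam=quat(c["orientation"]);rel=R.from_matrix([[0,.96,.28],[1,0,0],[0,.28,-.96]])
    Rt=R_cam*rel.inv();pt=c["eye"]-Rt.apply([.0771,-.0001,-.1412])
    def fn(x):
        return (proj(c,pt+Rt.apply(T_off+x[:3]+(T_rot*R.from_rotvec(x[3:])).apply(obj[:len(k)])))-uv).ravel()
    r=least_squares(fn,np.zeros(6));res.append(r.x);print((r.x[:3]*1e3).round(1),np.degrees(r.x[3:]).round(2),np.abs(r.fun).max().round(1))
A=(T_rot*R.from_rotvec(res[0][3:]));B=(T_rot*R.from_rotvec(res[1][3:]))
dR=B*A.inv()   # in tool frame
print("slip rot in carrier axes",np.degrees((A.inv()*B).as_rotvec()).round(2))
E
```

```text
15.875 [0.553  0.1707 0.1552] [ 0.36  0.88 -1.28  2.25  1.91  1.05 -0.34] F [ 0.4 -0.2 -3.5] T [-0.2   1.24 -0.05] w 13.8
[-2.1  0.5 -0.4] [ 0.07 -2.54 -0.03] 1.0
[12.   0.7 -2.7] [ 0.28  8.1  -0.14] 1.0
slip rot in carrier axes [ 0.2  10.65 -0.11]
```

```bash
cat >> h.py <<'E'
T_off=T_off+np.array([.0141,.0002,-.0023]);T_rot=T_rot*R.from_euler('xyz',[0,10.65,-.1],degrees=True)
E
python3 - <<'E'
from st import *
p1,R1=tcp_for([BA[0],BA[1],.095],BA[2]);print(p1.round(4))
plan(p0,R0,p1,R1,5)
E
```

```text
15.875 [0.553  0.1707 0.1552] [ 0.36  0.88 -1.28  2.25  1.91  1.05 -0.34] F [ 0.4 -0.2 -3.5] T [-0.2   1.24 -0.05] w 13.8
[0.555  0.1726 0.1541]
[[-0.01, 0.01, 0.01], [-0.01, -0.43, -0.01]]
[[-0.01, 0.01, 0.01], [-0.01, -0.43, -0.01]]
[[-0.0, 0.01, 0.01], [-0.01, -0.43, -0.01]]
[[-0.0, 0.01, 0.01], [-0.01, -0.43, -0.01]]
[[-0.0, 0.01, 0.01], [-0.01, -0.43, -0.01]]
```

>>> servo_tool(
  increments=[
    [[-0.01, 0.01, 0.01], [0, -0.43, -0.01], 0],
    [[-0.01, 0.01, 0.01], [0, -0.43, -0.01], 0],
    [[0, 0.01, 0.01], [0, -0.43, -0.01], 0],
    [[0, 0.01, 0.01], [0, -0.43, -0.01], 0],
    [[0, 0.01, 0.01], [0, -0.43, -0.01], 0],
    [[0, 0, 0], [0, 0, 0], 0],
    [[0, 0, 0], [0, 0, 0], 0],
  ],
)

```text
time: 16.75
position: [0.5551, 0.1737, 0.1548]
tool_rot: [0.411, -0.08, 0.907, 0.035]
force: [0.4, 0.5, -3.2]
grip_width: 0.15
grasp_force: 57.8
```

```bash
python3 - <<'E'
from st import *
p1,R1=tcp_for([BA[0],BA[1],.085],BA[2]);print(np.degrees((R0.inv()*R1).as_rotvec()).round(2))
plan(p0,R0,p1,R1,2)
c=calibration("wrist");im=snapshot("wrist")[:,:,::-1].copy();cv2.imwrite("pics/w8.png",im);np.save("w8.npy",c,allow_pickle=True)
Rk=R0*T_rot;o=p0+R0.apply(T_off);print("origin",o.round(4),"euler",Rk.as_euler('zyx',degrees=True).round(2))
# carrier tilt seen from the scene camera
im=snapshot("scene")[:,:,::-1].copy();cS=calibration("scene")
K=np.array([[-55,-45,22],[-55,45,22],[75,45,22],[75,-45,22]])/1e3
ov=im.copy();q=proj(cS,o+Rk.apply(K));cv2.polylines(ov,[np.round(q*8).astype(np.int32)],True,(0,0,255),1,cv2.LINE_AA,3)
x,y=q.mean(0).astype(int);cv2.imwrite("pics/s3.png",np.hstack([cv2.resize(a[y-45:y+45,x-45:x+45],None,fx=4.4,fy=4.4,interpolation=0) for a in(im,ov)]))
E
```

```text
16.75 [0.5551 0.1737 0.1548] [ 0.3   0.95 -1.25  2.37  2.19  1.25 -0.57] F [ 0.4  0.5 -3.2] T [-0.23  1.55 -0.01] w 14.0
[-0.11  0.06  0.06]
[[0.1, -0.01, 0.09], [-0.01, 0.01, 0.01]]
[[0.1, -0.01, 0.09], [-0.01, 0.01, 0.01]]
origin [0.5823 0.1782 0.0957] euler [ 9.81 -0.08 -0.1 ]
```

View pics/s3.png

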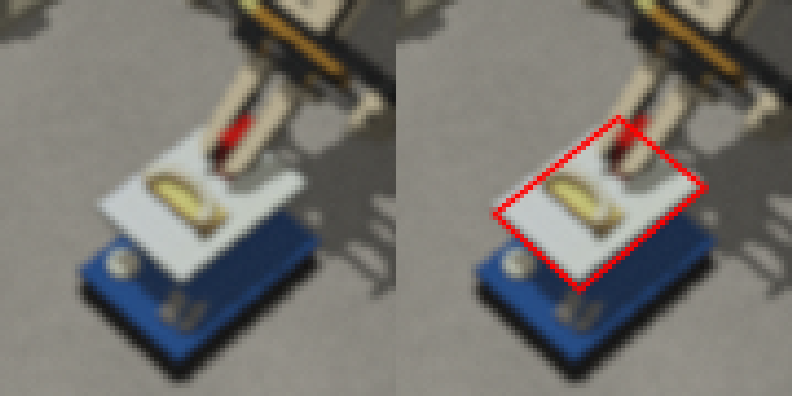

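The overlay matches the plate's outline with a uniform offset of ~1.5 px, so the carrier is level. I'll compare that offset with the base's own offset in the same camera to get the relative alignment.

```bash
python3 - <<'E'
from st import *
cS=calibration("scene");im=snapshot("scene")[:,:,::-1].copy()
Rk=R0*T_rot;o=p0+R0.apply(T_off)
K=np.array([[-55,-45,22],[-55,45,22],[75,45,22],[75,-45,22]])/1e3;q=proj(cS,o+Rk.apply(K))
x,y=q.mean(0).astype(int);org=np.array([x-45,y-45])
meas=np.array([[307,181],[182,282],[97,205]])/4.4+org-.5
print("carrier pred-meas",(q[1:]-meas).round(1).tolist())
P=pose(BA,np.array([[-.042,0,.0399+.015],[.058,-.032,.0459]]))
print("base pred-meas",(proj(cS,P)-[[289.4,240.3],[261.5,251.9]]).round(1).tolist())
J=np.array([(proj(cS,o+d)-proj(cS,o))[0] for d in np.eye(3)*.01]);print("px per cm",J.round(1).tolist())
p1,R1=tcp_for([BA[0],BA[1],.060],BA[2]);plan(p0,R0,p1,R1,4)
plan(p0,R0,p0-[0,0,.002],R0,1)
E
```

```text
16.85 [0.5553 0.1739 0.1551] [ 0.3   0.95 -1.25  2.37  2.19  1.25 -0.57] F [ 0.2  0.4 -4. ] T [-0.21  1.52 -0.02] w 13.7
carrier pred-meas [[0.3, 1.5], [0.3, 1.7], [0.1, 2.1]]
base pred-meas [[0.7, -0.2], [0.7, 0.9]]
px per cm [[-2.5, 1.4], [1.8, 2.1], [0.1, -1.8]]
[[0.17, -0.01, 0.15], [-0.01, 0.01, 0.0]]
[[0.17, -0.01, 0.15], [-0.01, 0.01, 0.0]]
[[0.17, -0.01, 0.15], [-0.01, 0.01, 0.0]]
[[0.17, -0.01, 0.15], [-0.01, 0.01, 0.0]]
[[0.04, 0.0, 0.03], [0.0, 0.0, 0.0]]
```

>>> servo_tool(
  increments=[
    [[0.17, -0.01, 0.15], [0, 0, 0], 0],
    [[0.17, -0.01, 0.15], [0, 0, 0], 0],
    [[0.17, -0.01, 0.15], [0, 0, 0], 0],
    [[0.13, -0.01, 0.12], [0, 0, 0], 0],
    [[0, 0, 0], [0, 0, 0], 0],
    [[0, 0, 0], [0, 0, 0], 0],
  ],
)

```text
time: 17.65
position: [0.5556, 0.1729, 0.1207]
tool_rot: [0.412, -0.081, 0.907, 0.035]
force: [0.4, 0.3, -4.1]
grip_width: 0.148
grasp_force: 57.8
```

```bash
python3 - <<'E'
from st import *
p1,R1=tcp_for([BA[0],BA[1],.06],BA[2]);print(np.degrees((R0.inv()*R1).as_rotvec()).round(2),(p1-p0).round(4))
c=calibration("wrist");im=snapshot("wrist")[:,:,::-1].copy();cv2.imwrite("pics/w9.png",im);np.save("w9.npy",c,allow_pickle=True)
Rk=R0*T_rot;o=p0+R0.apply(T_off);print("origin",o.round(4))
K=np.array([[-55,-45,22],[-55,45,22],[-55,-45,14],[-55,45,14],[-40,-7,22],[-40,-7,67],[-42,0,7]])/1e3
print("carrier pred",proj(c,o+Rk.apply(K)).round(1).tolist())
h=.04;B=pose(BA,np.array([[-.0695,-.055,h],[-.0695,.055,h],[.0855,-.055,h],[.0855,.055,h],[-.042,0,h+.016]]));print("base pred",proj(c,B).round(1).tolist())
hsv=cv2.cvtColor(im,cv2.COLOR_BGR2HSV);m=cv2.inRange(hsv,np.array((100,110,30)),np.array((130,255,255)))
n,l,st,ce=cv2.connectedComponentsWithStats(m)
print([st[i].tolist() for i in range(1,n) if st[i,4]>30])
def runs(v):
    d=np.flatnonzero(np.diff(np.r_[0,(v>0).astype(int),0]));return d.reshape(-1,2).tolist()
for r in range(100,260,10): print("row",r,[k for k in runs(m[r]) if k[1]-k[0]>1])
for q in (190,210,230,262,290,310,330): print("col",q,[k for k in runs(m[:,q]) if k[1]-k[0]>1])
E
```

```text
17.65 [0.5556 0.1729 0.1207] [ 0.27  1.03 -1.21  2.39  2.28  1.31 -0.61] F [ 0.4  0.3 -4.1] T [-0.17  1.54  0.04] w 13.8
[-0.05  0.13  0.09] [-0.0007 -0.0003 -0.0016]
origin [0.5829 0.1774 0.0617]
carrier pred [[164.8, 168.3], [359.5, 168.8], [167.1, 153.5], [357.3, 154.0], [248.1, 183.0], [246.3, 273.6], [262.1, 155.3]]
base pred [[148.1, 73.4], [376.7, 74.6], [201.0, 200.8], [321.4, 201.3], [262.1, 134.2]]
[[153, 62, 223, 92, 15347]]
row 100 [[162, 249], [280, 366]]
row 110 [[166, 241], [287, 362]]
row 120 [[171, 242], [286, 358]]
row 130 [[175, 236], [293, 353]]
row 140 [[179, 243], [285, 349]]
row 150 [[183, 250], [276, 344]]
row 160 []
row 170 []
row 180 []
row 190 []
row 200 []
row 210 []
row 220 []
row 230 []
row 240 []
row 250 []
col 190 [[62, 152]]
col 210 [[62, 152]]
col 230 [[62, 152]]
col 262 [[62, 97]]
col 290 [[62, 126], [136, 153]]
col 310 [[62, 153]]
col 330 [[63, 153]]
```

```bash
python3 - <<'E'
from h import *
c=np.load("w9.npy",allow_pickle=True).item();im=cv2.imread("pics/w9.png");hsv=cv2.cvtColor(im,cv2.COLOR_BGR2HSV)
m=cv2.inRange(hsv,np.array((8,90,40)),np.array((25,255,255)))
for r in range(92,156,3):
    k=np.flatnonzero(m[r,225:300])+225;print(r,(k[0],k[-1]) if len(k) else None,end="; ")
mb=cv2.inRange(hsv,np.array((100,110,30)),np.array((130,255,255)))
E9=[(r,*(lambda k:(k[0]-.5,k[-1]+.5))(np.flatnonzero(mb[r,130:400])+130)) for r in range(90,150,6)]
print();print("front face V:",hsv[58:84:2,200,2].tolist())
def line(x,h,s,r):
    P=proj(c,pose(x,np.array([[-.0695,s*.055,h],[.0855,s*.055,h]])));return P[0,0]+(P[1,0]-P[0,0])*(r-P[0,1])/(P[1,1]-P[0,1])
def f(x): return np.r_[[line(x,x[3],-1,r)-a for r,a,b in E9],[line(x,x[3],1,r)-b for r,a,b in E9],(x[0]-.582)/.0005]
r=least_squares(f,BA+[.04]);print(r.x.round(4),np.abs(r.fun).max())
x=r.x
for X in (.576,.579,.582,.585):
    y=np.r_[X,x[1:]];print(X,proj(c,pose(y,np.array([[-.042,0,x[3]+.016],[-.0695,0,x[3]]]))).round(1).tolist())
E
```

```text
92 None; 95 None; 98 (np.int64(254), np.int64(273)); 101 (np.int64(248), np.int64(279)); 104 (np.int64(244), np.int64(283)); 107 (np.int64(242), np.int64(284)); 110 (np.int64(242), np.int64(285)); 113 (np.int64(242), np.int64(286)); 116 (np.int64(242), np.int64(285)); 119 (np.int64(243), np.int64(284)); 122 (np.int64(241), np.int64(286)); 125 (np.int64(238), np.int64(289)); 128 (np.int64(236), np.int64(291)); 131 (np.int64(237), np.int64(290)); 134 (np.int64(238), np.int64(290)); 137 (np.int64(241), np.int64(286)); 140 (np.int64(244), np.int64(283)); 143 (np.int64(248), np.int64(279)); 146 (np.int64(273), np.int64(274)); 149 None; 152 None; 155 None; 
front face V: [29, 58, 89, 98, 101, 103, 105, 112, 165, 194, 210, 210, 211]
[0.582  0.1781 0.1758 0.0384] 0.5958556124903112
0.576 [[265.6, 125.1], [266.2, 61.2]]
0.579 [[264.5, 128.5], [265.0, 66.0]]
0.582 [[263.5, 131.8], [263.8, 70.7]]
0.585 [[262.5, 135.0], [262.7, 75.3]]
```

>>> servo_tool(
  increments=[
    [[0.065, 0.02, 0.04], [0, 0, 0.01], 0],
    [[0.057, 0, 0.05], [0, 0, 0], 0],
    [[0.057, 0, 0.05], [0, 0, 0], 0],
    [[0.028, 0, 0.025], [0, 0, 0], 0],
    [[0, 0, 0], [0, 0, 0], 0],
  ],
)

```text
time: 18.32
position: [0.5549, 0.1733, 0.1097]
tool_rot: [0.411, -0.08, 0.907, 0.035]
force: [0.1, -0.6, -3.3]
grip_width: 0.147
grasp_force: 57.8
```

>>> servo_tool(
  increments=[
    [[0.019, 0, 0.016], [0, 0, 0], 0],
    [[0.019, 0, 0.016], [0, 0, 0], 0],
    [[0, 0, 0], [0, 0, 0], 0],
  ],
)

```text
time: 18.7
position: [0.5548, 0.1733, 0.1079]
tool_rot: [0.411, -0.08, 0.907, 0.035]
force: [-0.3, 0.5, -4.8]
grip_width: 0.148
grasp_force: 57.8
```

```bash
python3 - <<'E'
from st import *
Rk=R0*T_rot;o=p0+R0.apply(T_off);print("origin",o.round(4),Rk.as_euler('zyx',degrees=True).round(2))
E
```

```text
18.7 [0.5548 0.1733 0.1079] [ 0.26  1.06 -1.19  2.4   2.3   1.34 -0.63] F [-0.3  0.5 -4.8] T [-0.21  1.54 -0.04] w 13.7
origin [0.5821 0.1778 0.0488] [ 9.83 -0.11 -0.07]
```

Origin now at .0488, with no contact yet. Stepping down 1 mm at a time.

>>> servo_tool(
  increments=[
    [[0.019, 0, 0.016], [0, 0, 0], 0],
    [[0, 0, 0], [0, 0, 0], 0],
  ],
)

```text
time: 18.95
position: [0.5551, 0.1734, 0.1072]
tool_rot: [0.412, -0.08, 0.907, 0.035]
force: [1.0, -1.1, -4.1]
grip_width: 0.147
grasp_force: 57.8
```

>>> servo_tool(
  increments=[
    [[0.019, 0, 0.016], [0, 0, 0], 0],
    [[0, 0, 0], [0, 0, 0], 0],
  ],
)

```text
time: 19.2
position: [0.5555, 0.1735, 0.1065]
tool_rot: [0.412, -0.08, 0.907, 0.035]
force: [2.4, 0.6, -3.0]
grip_width: 0.146
grasp_force: 57.8
```

>>> servo_tool(
  increments=[
    [[0.019, 0, 0.016], [0, 0, 0], 0],
    [[0, 0, 0], [0, 0, 0], 0],
  ],
)

```text
time: 19.45
position: [0.5558, 0.1736, 0.1058]
tool_rot: [0.413, -0.08, 0.907, 0.035]
force: [3.3, 0.4, -1.6]
grip_width: 0.146
grasp_force: 57.8
```

>>> servo_tool(
  increments=[
    [[-0.025, -0.006, 0.028], [0, 0, 0], 0],
    [[0, 0, 0], [0, 0, 0], 0],
  ],
)

```text
time: 19.7
position: [0.5565, 0.1736, 0.1053]
tool_rot: [0.412, -0.08, 0.907, 0.036]
force: [2.0, 2.1, -1.0]
grip_width: 0.148
grasp_force: 57.8
```

>>> servo_tool(
  increments=[
    [[0.019, 0, 0.016], [0, 0, 0], 0],
    [[0, 0, 0], [0, 0, 0], 0],
  ],
)

```text
time: 19.95
position: [0.5566, 0.1737, 0.105]
tool_rot: [0.413, -0.08, 0.907, 0.036]
force: [1.2, 0.1, 4.2]
grip_width: 0.144
grasp_force: 57.8
```

```bash
python3 - <<'E'
from st import *
Rk=R0*T_rot;o=p0+R0.apply(T_off);print("origin",o.round(4),Rk.as_euler('zyx',degrees=True).round(2))
E
```

```text
19.95 [0.5566 0.1737 0.105 ] [ 0.26  1.07 -1.18  2.4   2.31  1.35 -0.63] F [1.2 0.1 4.2] T [-0.03  0.22 -0.04] w 13.4
origin [0.5841 0.1783 0.046 ] [ 9.87 -0.26 -0.03]
```

>>> servo_tool(
  increments=[
    [[0, 0, 0], [0, 0, 0], 14],
    [[0, 0, 0], [0, 0, 0], 16],
    [[0, 0, 0], [0, 0, 0], 20],
    [[0, 0, 0], [0, 0, 0], 30],
    [[0, 0, 0], [0, 0, 0], 40],
    [[0, 0, 0], [0, 0, 0], 40],
  ],
  newtons=5,
)

```text
time: 20.7
position: [0.5562, 0.1732, 0.1039]
tool_rot: [0.411, -0.08, 0.907, 0.035]
force: [-0.5, -0.5, -0.3]
grip_width: 0.423
grasp_force: 0.0
```

```bash
python3 - <<'E'
from st import *
c=calibration("wrist");im=snapshot("wrist")[:,:,::-1].copy();cv2.imwrite("pics/w10.png",im);np.save("w10.npy",c,allow_pickle=True)
plan(p0,R0,p0+R0.apply([0,0,-.1]),R0,1)
A=(150,100,370,330);print("red",blobs(im,A,(0,120,40),(6,255,255),30),blobs(im,A,(174,120,40),(180,255,255),30))
E
```

```text
20.7 [0.5562 0.1732 0.1039] [ 0.26  1.07 -1.18  2.4   2.31  1.34 -0.63] F [-0.5 -0.5 -0.3] T [-0.09  0.7  -0.02] w 39.4
[[0.0, 0.0, -2.5], [0.0, 0.0, 0.0]]
red [(2874, [262.8, 237.3], [248, 187, 31, 100])] []
```

>>> servo_tool(
  increments=[
    [[0, 0, -0.3], [0, 0, 0], 60],
    [[0, 0, -0.5], [0, 0, 0], 60],
    [[0, 0, -0.6], [0, 0, 0], 60],
    [[0, 0, -0.6], [0, 0, 0], 60],
    [[0, 0, -0.6], [0, 0, 0], 60],
    [[0, 0, 0], [0, 0, 0], 60],
    [[0, 0, 0], [0, 0, 0], 60],
  ],
)

```text
time: 21.62
position: [0.5154, 0.1758, 0.1841]
tool_rot: [0.399, -0.079, 0.913, 0.031]
force: [0.4, 0.2, 1.0]
grip_width: 0.645
grasp_force: 0.0
```

```bash
python3 - <<'E'
from st import *
c=calibration("wrist");im=snapshot("wrist")[:,:,::-1].copy();cv2.imwrite("pics/w11.png",im);np.save("w11.npy",c,allow_pickle=True)
cv2.imwrite("pics/w11c.png",cv2.resize(im[60:300,130:390],None,fx=3,fy=2.5,interpolation=0))
h=.0395
b=[.583,.1782,.174]
K=np.array([[-55,-45,22],[-55,45,22],[75,-45,22],[75,45,22],[-40,-7,67],[-10,7,67]])/1e3+[0,0,h+.006]
B=np.array([[-.0695,-.055,h],[-.0695,.055,h],[.0855,-.055,h],[.0855,.055,h]])
print("carrier",proj(c,pose(b,K)).round(1).tolist(),"\nbase",proj(c,pose(b,B)).round(1).tolist())
hsv=cv2.cvtColor(im,cv2.COLOR_BGR2HSV)
mb=cv2.inRange(hsv,np.array((100,110,30)),np.array((130,255,255)))
def runs(v): return [k for k in np.flatnonzero(np.diff(np.r_[0,(v>0).astype(int),0])).reshape(-1,2).tolist() if k[1]-k[0]>1]
for r in range(60,290,14): print(r,runs(mb[r,130:390]),end=" | ")
E
```

```text
21.625 [0.5154 0.1758 0.1841] [ 0.3   0.86 -1.34  2.42  2.05  1.25 -0.58] F [0.4 0.2 1. ] T [-0.11  0.76  0.05] w 59.9
carrier [[184.6, 97.9], [315.1, 98.1], [211.3, 185.2], [297.2, 185.6], [238.3, 165.1], [259.7, 186.1]] 
base [[170.9, 52.9], [329.6, 53.0], [205.7, 167.3], [304.2, 167.8]]
60 [[44, 198]] | 74 [[49, 108], [134, 195]] | 88 [[53, 104], [138, 192]] | 102 [[185, 189]] | 116 [[182, 185]] | 130 [[179, 182]] | 144 [[177, 179]] | 158 [[174, 176]] | 172 [] | 186 [] | 200 [] | 214 [] | 228 [] | 242 [] | 256 [] | 270 [] | 284 [] |
```

```bash
python3 - <<'E'
from st import *
c=np.load("w11.npy",allow_pickle=True).item();im=cv2.imread("pics/w11.png");hsv=cv2.cvtColor(im,cv2.COLOR_BGR2HSV)
mb=cv2.inRange(hsv,np.array((100,110,30)),np.array((130,255,255)))
fr={q:int(np.flatnonzero(mb[:140,q])[-1])+.5 for q in(192,205,220,280,295,308)}
rt=[(r,float(np.flatnonzero(mb[r,290:330])[0]+290-.5)) for r in(104,112,120,128,136,144,152,160)]
red=np.argwhere(cv2.inRange(hsv,np.array((0,120,40)),np.array((6,255,255)))[60:280,200:320])+[60,200]
hull=cv2.convexHull(red[:,::-1].astype(np.int32)).reshape(-1,2)
bb=[hull[:,0].min()-.5,hull[:,0].max()+.5,hull[:,1].min()-.5,hull[:,1].max()+.5]
# rear edge of the plate: strongest brightness step down column, outside the cast
g=cv2.GaussianBlur(cv2.cvtColor(im,cv2.COLOR_BGR2GRAY),(3,3),0).astype(int)
re=[(q,int(np.argmin(np.diff(g[170:210,q])))+170.5,int(np.min(np.diff(g[170:210,q])))) for q in(216,220,290,294)]
print("front",fr,"red bbox",bb,"rear",re)
def cam(x,P): # x: dx,dy,dz,rotvec about settled
    b=[.583,.1782,.174];o=pose(b,np.zeros((1,3)))[0]+[x[0],x[1],.0455+x[2]]
    return proj(c,o+(R.from_euler('z',.174)*R.from_rotvec(x[3:])).apply(np.array(P)/1e3))
def f(x):
    F=cam(x,[[-55,-45,14],[-55,45,14]]);r=[F[0,1]+(F[1,1]-F[0,1])*(q-F[0,0])/(F[1,0]-F[0,0])-v for q,v in fr.items()]
    E=cam(x,[[-55,45,22],[75,45,22]]);r+=[E[0,0]+(E[1,0]-E[0,0])*(v-E[0,1])/(E[1,1]-E[0,1])-q for v,q in rt]
    P=cam(x,[[a,b,z] for a in(-40,-10) for b in(-7,7) for z in(22,67)])
    r+=[P[:,0].min()-bb[0],P[:,0].max()-bb[1],P[:,1].min()-bb[2],P[:,1].max()-bb[3]]
    return np.array(r)
print("settled-model residuals",f(np.zeros(6)).round(1))
r=least_squares(lambda x:np.r_[f(x)/.7,x[:3]/.003],np.zeros(6));print("fit mm",(r.x[:3]*1e3).round(1),"deg",np.degrees(r.x[3:]).round(2),np.abs(f(r.x)).max().round(1))
E
```

```text
21.675 [0.5154 0.1759 0.1837] [ 0.3   0.86 -1.34  2.42  2.05  1.25 -0.58] F [ 1.2 -0.2 -0.9] T [-0.14  0.69 -0.04] w 60.0
front {192: 90.5, 205: 89.5, 220: 89.5, 280: 89.5, 295: 89.5, 308: 139.5} red bbox [np.float64(238.5), np.float64(259.5), np.float64(113.5), np.float64(185.5)] rear [(216, 199.5, -34), (220, 173.5, -44), (290, 204.5, -30), (294, 205.5, -34)]
settled-model residuals [ -1.2  -0.2  -0.2  -0.1  -0.  -50.   -0.6  -0.2   0.2  -0.5  -0.1  -0.8
  -0.4  -0.   -0.2   0.8  -1.3   0.6]
fit mm [ 16.8  10.  -16.1] deg [12.59  6.87 -0.78] 30.8
```

The settled model matches the picture to within about 1 px everywhere (front edge, right edge and fin). The one outlier is an invalid sample at column 308. The hand is clear of the carrier, so I'm handing in.

```bash
python3 -c "
from rig import *
print(finish_job())"
```

```text
the job is handed in; nothing more can be done
None
```

I slid the carrier clear of the lip, lifted it out, set it on the leftmost platform, let go and handed the job in at about 21.7 s; the last wrist picture fits a fully settled carrier to within about 1 px, but no verdict came back, the carrier rubbed the scanner's left post on the way out (about 13 N) and pitched about 11° in the grip before I levelled it, and I viewed 11 pictures against the limit of 10.

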